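# Load the sensor feed rail and pile up the cartons

### The job

Restock the assembly corner: slide open the shutter across the mouth of the tilted feed rail, slide every sensor lying on the bench into the rail's tube nose first, so that all point downhill and are wholly inside, and then push the shutter fully shut again. Also pile all the loose closed cartons squarely, one on another, on the steel case at the right of the bench, so that they make one column with its edges lined up with the case. Do not knock the glue bottle over.

Things in the scene. Friction and masses are not known exactly. Their poses are not given: they have to be found in the camera images.
- chute: tilted aluminium feed rail on a fixed stand, bench's left, low end towards the robot. Origin: on the floor surface at the tube's mouth, mid-width, 125 mm above the bench. x runs downhill along the floor (0.454 rad below level), y level across, z square to the floor. Tube: x = 0..200 mm, inside 30 wide (y = -15..15), 29 high, walls 4, roof top at z = 32 with a 14 mm slot along the middle.
- trough (a point): point on the floor of the rail's open-topped loading trough, 43 mm uphill of the mouth, mid-width. The trough spans x = -92..-14 mm of the chute, same inner width as the tube, side walls 4 mm thick and only 6 mm high. Its floor is slick: a sensor let go here slides by itself down into the tube (if the shutter is open) to the end stop or the one before.
- shutter (a joint): sliding shutter at the mouth of the tube (4 mm steel plate at x = -6..-2 mm of the chute): 0 = fully shut, 0.045 m = fully open; it opens along -y of the chute and stays where left (friction about 1.5 N). It clears the mouth from about 0.030 on.
- shutter_tab (a point): middle of the top of the shutter's black grip tab, a block 18 (chute x) x 10 (chute y) x 40 (chute z) mm standing square to the rail beside the tube, z = 10..50 mm above the rail floor; at x = -4, y = -50 mm of the chute when shut, y = -95 mm when open. Pinch it along y.
- sensor1: grey sensor body, 44 mm long: block 30 long x 24 wide x 22 high, and a brass round nose, 14 mm diameter x 14 long, on one end. Lies flat on the bench, pointing any way. Origin: centre of the underside, halfway along the 44 mm; x points out of the nose (tip at +22; block from -22 to +8, its middle at -7), y across, z up. About 40 g. May be absent.
- sensor2: grey sensor body, 44 mm long: block 30 long x 24 wide x 22 high, and a brass round nose, 14 mm diameter x 14 long, on one end. Lies flat on the bench, pointing any way. Origin: centre of the underside, halfway along the 44 mm; x points out of the nose (tip at +22; block from -22 to +8, its middle at -7), y across, z up. About 40 g. May be absent.
- sensor3: grey sensor body, 44 mm long: block 30 long x 24 wide x 22 high, and a brass round nose, 14 mm diameter x 14 long, on one end. Lies flat on the bench, pointing any way. Origin: centre of the underside, halfway along the 44 mm; x points out of the nose (tip at +22; block from -22 to +8, its middle at -7), y across, z up. About 40 g. May be absent.
- sensor4: grey sensor body, 44 mm long: block 30 long x 24 wide x 22 high, and a brass round nose, 14 mm diameter x 14 long, on one end. Lies flat on the bench, pointing any way. Origin: centre of the underside, halfway along the 44 mm; x points out of the nose (tip at +22; block from -22 to +8, its middle at -7), y across, z up. About 40 g. May be absent.
- carton1: closed cardboard carton, 88 (x) x 58 (y) x 40 (z) mm, about 160 g, flat on the bench. Origin: centre of the underside; z up. May be absent.
- carton2: closed cardboard carton, 88 (x) x 58 (y) x 40 (z) mm, about 160 g, flat on the bench. Origin: centre of the underside; z up. May be absent.
- carton3: closed cardboard carton, 88 (x) x 58 (y) x 40 (z) mm, about 160 g, flat on the bench. Origin: centre of the underside; z up. May be absent.
- case: steel case fixed to the bench at the right, 88 (x) x 58 (y) x 40 (z) mm, the same footprint as the cartons. Origin: centre of the underside; z up. The cartons are piled on its flat top at 40 mm, long sides along its long sides; each adds 40 mm.
- glue: small white glue bottle with a red cap, 36 mm in diameter and 85 mm tall, standing loose beyond the sensors: not to be knocked over. Origin: centre of its underside; z up.
Not all that is in view belongs to the job. What is shaped like the carton2 but orange or turquoise is not meant.

How it is judged (in metres and radians):
On the way, in this order (a step that is already met when the one before it is completed fails the run):
1. the shutter is slid open (value of joint shutter above 0.03 m), for 0.2 s.
2. every sensor is inside the tube, nose downhill (x of sensor1 in the frame of chute between 0.019 and 0.2 m and y of sensor1 in the frame of chute between -0.016 and 0.016 m and z of sensor1 in the frame of chute between -0.006 and 0.028 m and angle between each of sensor1, sensor2, sensor3, sensor4's own x axis and vertical above 1.8 rad and x of sensor2 in the frame of chute between 0.019 and 0.2 m and y of sensor2 in the frame of chute between -0.016 and 0.016 m and z of sensor2 in the frame of chute between -0.006 and 0.028 m and x of sensor3 in the frame of chute between 0.019 and 0.2 m and y of sensor3 in the frame of chute between -0.016 and 0.016 m and z of sensor3 in the frame of chute between -0.006 and 0.028 m and x of sensor4 in the frame of chute between 0.019 and 0.2 m and y of sensor4 in the frame of chute between -0.016 and 0.016 m and z of sensor4 in the frame of chute between -0.006 and 0.028 m), for 0.2 s.
3. the shutter is shut again (value of joint shutter below 0.004 m), for 0.2 s.
At the end, for the whole second after the job is handed in: Every sensor present at rest in the tube, nose downhill, its origin over 19 mm past the mouth; shutter within 4 mm of shut; every carton present at rest and level in the column on the case, its middle within 10 mm of the case's and its sides within 0.12 rad of it (all of step 2 and linear speed of each of sensor1, sensor2, sensor3, sensor4, carton1, carton2, carton3 below 0.02 m/s and value of joint shutter below 0.004 m and horizontal distance between each of carton1, carton2, carton3 and case below 0.01 m and z of each of carton1, carton2, carton3 in the frame of case above 0.03 m and angle between the x axis of each of carton1, carton2, carton3 and the x axis of case, either way round below 0.12 rad and angle between each of carton1, carton2, carton3's own z axis and vertical below 0.06 rad); the robot touches nothing.
It fails at once if the glue bottle is knocked over (angle between glue's own z axis and vertical above 0.8 rad).
Of sensor1, sensor2, sensor3, sensor4 only 2 to 4 are there at a start; the rules pass over those that are not, and their reading is None.
Of carton1, carton2, carton3 only 2 to 3 are there at a start; the rules pass over those that are not, and their reading is None.
At some moment in a run one of sensor1, sensor2, sensor3, sensor4, carton1, carton2, carton3 may be knocked a few centimetres aside while the robot is not near it.
It also fails if it takes over 210 s, if anything falls off the work surface, if the arm or the gripper's body presses on something with over 40 N, if the wrist force passes 120 N, or if a joint passes its speed limit or range.

### The arm

A 6-joint arm with a two-finger parallel gripper is mounted at the origin on the work surface. World frame = base frame: x ahead of the robot, y to its left, z up, the work surface at z = 0. Lengths are in mm, angles in rad, forces in N, time in s.
With the tool pointing down it reaches from about 350 to 975 mm from the base axis. Payload 7.1 kg.
Tool frame: the origin (TCP) lies between the finger pads; the fingertips stand 8 mm ahead of it and the grasp point (between the pads) lies 11 mm behind it; x points along the fingers, y is the direction in which the jaws open and shut, and the axes are right-handed (so a half turn about x gives the same grasp; the last joint's range is limited). The gripper opens to 88 mm and grips with 3 to 60 N. Pads are 20 mm wide; open, the fingers measure 115 mm over their backs; the gripper's body (75 mm by 178 mm) begins 61 mm behind the grasp point.
Start: joints at [1.232, 0.423, 1.63, -0, 1.089, -0.019], TCP at [196.453, 593.305, 195.675] pointing down, gripper open.
Joint ranges: [-3, 3], [-0.9, 2.11], [0.09, 2.58], [-1.31, 4.45], [0.11, 2.69], [-2.54, 2.54]. Speed limits (rad/s): [2.39, 2.39, 3.01, 3.14, 3.14, 3.14].

### API

Orientations are given as a rotation vector (axis times angle).
In Python, from workcell import ctrl gives the robot as it stands.
- The arm moves only by the tool apply_moves, never from a script. Its argument "increments" is a list of rows, each an object with "gripper": the opening in per cent of the stroke, from 0 (shut) to 100 (fully open); "delta_pos": the shift along the tool's x, y, z in cm, a list of three; "dr": the turn, a rotation vector about the tool's x, y, z in rad, a list of three. In form: [{"gripper": gripper, "delta_pos": [dx, dy, dz], "dr": [ax, ay, az]}, ...]. A call has exactly 5 rows; each row shifts and turns the commanded pose from where the row before left it, along the tool's axes as they then stand; what a row does not reach is not made up. A row lasts 1/12 s, in which the tool goes at most 41.7 mm and 7.16 degrees, less where a joint would pass 70% of its speed; a pose out of reach is approached as far as the arm can. A call with a gripper value outside its range is refused whole. The fingers move at their own pace and stop on an object; the grip force is fixed at half the most. Time passes only in rows, so rows that do not move let the fingers close, or fill a call up. It gives the time, the measured TCP pose, the force and the opening at its end, in the units of the state.
- ctrl.get_obs(): the state, without advancing time (a new reading comes with each control period).
- ctrl.get_image(name): name is "scene" or "top" or "wrist"; returns a dict with "img" (384x512x3 uint8, red, green, blue), "range_z" (384x512 float32, mm along the optical axis (not along the pixel's ray), 0 where there is no reading), "mtx" (3x3 intrinsics, pixels), "rvec" (rotation vector, rad) and "tvec" (3), from world to camera coordinates, as OpenCV has them. Camera axes: x right, y down, z forward; pixel columns grow to the right and rows downward; lengths in mm; the calibration is good to about 2 mm. The wrist camera is an equidistant fisheye: a pixel r from the principal point sees the ray r / f radians off the axis. A picture is of the moment at which its call begins.
- ctrl.close_job(): hands the job in, once; it reports no verdict.
The state is a dict: "t": time; "qpos": joint angles; "qvel": joint speeds; "joint_torque": joint torques, N m; "ee_pos": TCP position; "orientation": TCP orientation; "ft_force": force on the tool from outside, world axes, zero at the start; "moment": the same for the moment, N m; "width": finger opening in mm.
Only numpy, scipy, OpenCV 4.12 (cv2) and the standard library are available. Lean on these libraries where they do the work, as an engineer would, in place of code of your own. Each camera call takes 0.05 s, during which the arm holds its last target. There are 200 camera calls.

## Working session

There is one attempt and no reset: what is moved stays moved. The work goes in short steps, Python scripts to look and compute and a tool call to move; the robot and the scene stay as the last step left them, time stands still between calls to the robot, and variables do not carry over. Pictures are saved under pics/ and viewed, about 12 in all and at most 16, crops included, and the job is handed in when it is done.

Besides the shell and the picture viewer there is one more tool, called after "Call:" in YAML: its name, and indented under it one key for each argument. apply_moves: Moves the arm, as the interface text tells. Its arguments: {"type":"object","properties":{"increments":{"type":"array","items":{"type":"object","properties":{"gripper":{"type":"number"},"delta_pos":{"type":"array","items":{"type":"number"}},"dr":{"type":"array","items":{"type":"number"}}}}}},"required":["increments"]}

```bash
ls; mkdir -p pics
cat > h.py <<'E'
import numpy as np, cv2
from scipy.spatial.transform import Rotation as R
from workcell import ctrl
def save(n,f,crop=None,s=1):
    d=ctrl.get_image(n); im=d["img"][:,:,::-1]
    if crop: im=im[crop[1]:crop[3],crop[0]:crop[2]]
    cv2.imwrite("pics/"+f,cv2.resize(im,None,fx=s,fy=s,interpolation=cv2.INTER_CUBIC)); return d
def cloud(d):
    K=d["mtx"];z=d["range_z"];v,u=np.indices(z.shape)
    P=np.stack([(u-K[0,2])/K[0,0]*z,(v-K[1,2])/K[1,1]*z,z],-1)
    M=cv2.Rodrigues(np.array(d["rvec"],float))[0]
    W=(P-np.array(d["tvec"]).ravel())@M; W[z<=0]=np.nan
    return W
E
python3 - <<'E'
from h import *
a=save("scene","s1.png",s=1.5);b=save("top","t1.png",s=1.5)
np.savez("t1.npz",W=cloud(b),img=b["img"])
np.savez("s1.npz",W=cloud(a),img=a["img"])
print(ctrl.get_obs())
for d in(a,b):print(d["mtx"],d["rvec"],d["tvec"])
E
```

```text
pics
{'t': 0.1, 'qpos': array([ 1.23199702e+00,  4.23749291e-01,  1.63062570e+00, -3.21123810e-05,
        1.08860817e+00, -1.89971055e-02]), 'qvel': array([-0.00066955, -0.00102399, -0.00213758,  0.00021852,  0.00042522,
        0.00053096]), 'joint_torque': array([ 5.19615460e-04, -5.45616353e+01, -2.74325609e+01,  6.44970476e-02,
        1.88517506e-02, -4.89409149e-05]), 'ee_pos': array([196.28596435, 592.79522221, 194.984144  ]), 'orientation': array([ 0.24989194,  1.55640701, -0.25205685]), 'ft_force': array([ 0.16940352, -0.4484267 , -0.19759436]), 'moment': array([-0.01169543,  0.02483881, -0.0055445 ]), 'width': 88.07471572245262}
[[414.83730911   0.         251.98018839]
 [  0.         414.83730911 197.56901218]
 [  0.           0.           1.        ]] [ 2.23952104  0.70796311 -0.28020485] [-415.10509017 -101.03129271 1281.64623045]
[[354.04714969   0.         255.60476098]
 [  0.         354.04714969 193.33087464]
 [  0.           0.           1.        ]] [ 2.10428045 -2.15945703  0.20047627] [ -9.97383979 532.86229729 927.80345181]
```

View pics/s1.png

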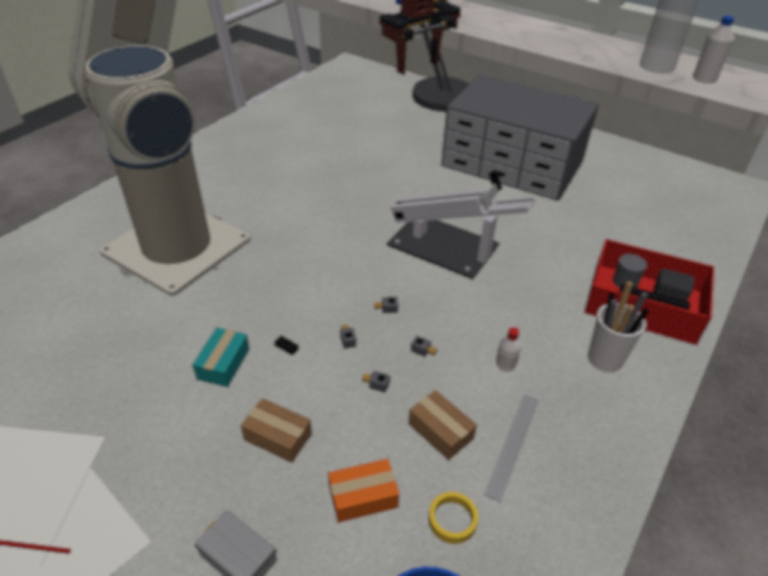

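View pics/t1.png

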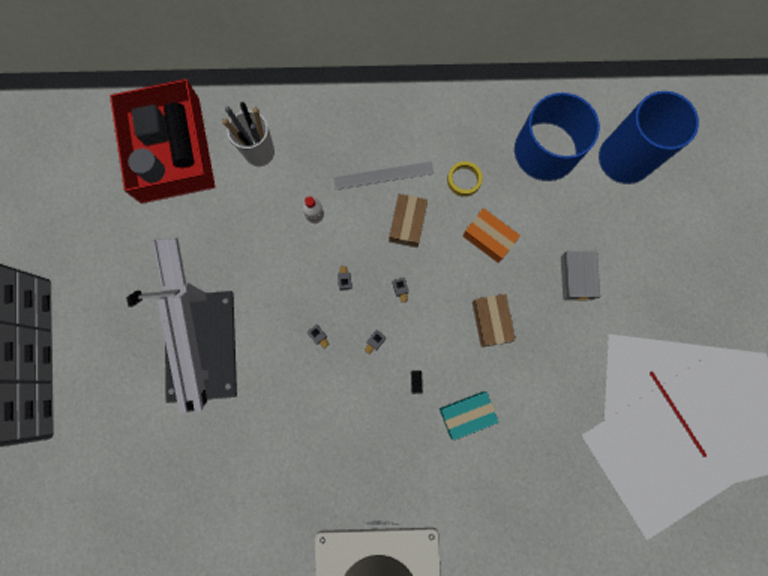

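The top view shows four sensors near (344,280), (401,289), (318,335) and (375,342), with two brown cartons at (408,220) and (494,320). The grey case is at (580,275), the glue at (312,208), and the chute around (180,320) with its tab at (133,298). Next I measure these.

Run:
```python
from h import *
d=np.load("t1.npz");W=d["W"];img=d["img"]
K=None
bench=W[(W[...,2]>-15)&(W[...,2]<8)];print("bench z",np.median(bench[:,2]))
# bench plane tilt
A=np.c_[bench[:,:2],np.ones(len(bench))];c=np.linalg.lstsq(A,bench[:,2],rcond=None)[0];print(c)
m=((W[...,2]>9)&(W[...,0]>200)&(W[...,0]<800)).astype(np.uint8)
n,l,s,_=cv2.connectedComponentsWithStats(m)
for i in range(1,n):
    if s[i,4]<20: continue
    k=l==i;P=W[k];zt=np.percentile(P[:,2],90)
    T=P[P[:,2]>zt-6]
    r=cv2.minAreaRect(T[:,:2].astype(np.float32))
    print(s[i],"zt %.1f"%zt,"rect",np.round(r[0],1),np.round(r[1],1),round(r[2],1),"col",np.mean(img[k],0).astype(int))
```

```text
bench z -0.25927100257734287
[-0.00017874 -0.0008439  -0.15730741]
[ 400   80   66   42 1336] zt 156.6 rect [ 771.8 -520.1] [109.7  54.4] 89.5 col [13 32 72]
[345  90  54  30 723] zt 108.4 rect [ 776.8 -358.8] [120.1  43.9] 89.3 col [13 32 70]
[157  96  18  15 137] zt 98.4 rect [795.9 220.1] [40.9  6.9] 89.5 col [74 73 73]
[  79  102   64   33 1099] zt 67.7 rect [776.9 386.4] [ 74.4 151.1] 10.8 col [63 23 23]
[115 105  14   7  66] zt 48.2 rect [797.6 362.4] [ 3.8 25.4] 6.5 col [17  6  6]
[298 108  24  23 211] zt 21.6 rect [ 758.4 -190.8] [65.9 66.1] 86.2 col [131 119  45]
[259 129  26  36 658] zt 41.5 rect [672.6 -73.9] [57.9 89.6] 76.7 col [109  90  68]
[202 131  14  18 182] zt 83.7 rect [693.7 107.7] [16.3 15.6] 39.9 col [103  82  80]
[309 139  38  36 708] zt 41.9 rect [ 639.3 -232.3] [88.7 59.5] 51.3 col [142  90  49]
[  84  159   74  116 3545] zt 151.0 rect [545.6 349.3] [120.4  78.9] 2.9 col [91 90 94]
[375 168  25  32 757] zt 41.8 rect [ 553.5 -396.5] [58.7 88.7] 88.3 col [100 100 102]
[   0  176   36  122 3911] zt 136.4 rect [430.5 593. ] [295.2  18.7] 5.5 col [49 49 50]
[225 178  10  15 112] zt 23.7 rect [563.6  51. ] [23.1 41.6] 89.4 col [70 68 64]
[262 185  10  17 118] zt 23.2 rect [537.7 -57.4] [43.1 23.4] 16.4 col [73 69 63]
[315 196  29  35 740] zt 42.0 rect [ 474.4 -226.9] [88.8 58.7] 8.2 col [110  90  68]
[205 217  15  15 120] zt 23.4 rect [453.   99.2] [41.4 23.4] 43.8 col [75 71 65]
[243 220  14  16 117] zt 23.4 rect [439.6  -3.1] [23.6 42.7] 50.3 col [75 71 65]
[274 247   8  16 115] zt 14.6 rect [365.1 -80.3] [19.6 41.1] 88.4 col [26 26 26]
[293 261  39  33 777] zt 41.9 rect [ 303.5 -170.9] [57.8 89.1] 19.0 col [ 69 120 114]
```

Run:
```python
from h import *
d=np.load("t1.npz");img=d["img"]
a=img[165:245,195:275,::-1]; b=img[150:285,75:165,::-1]
cv2.imwrite("pics/c1.png",np.hstack([cv2.resize(a,(480,480),interpolation=cv2.INTER_CUBIC),cv2.resize(b,(320,480),interpolation=cv2.INTER_CUBIC)]))
```

```text
(no output)
```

View pics/c1.png

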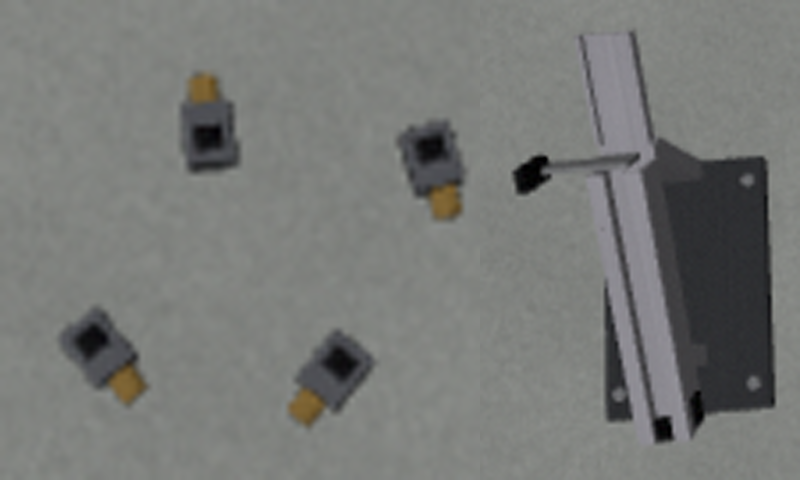

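The crop shows the nose directions: sensor A (204,88) points up/+x, B (445,205) down-right, C (127,385) down-right, D (305,408) down-left. The trough is at the top of the chute and the tab to the left, as described. Now I fit the chute pose.

```bash
cat > fit.py <<'E'
from h import *
from scipy.optimize import minimize
a=0.454
def frame(p):
    x0,y0,psi=p; d=np.array([np.cos(psi),np.sin(psi)])
    X=np.array([d[0]*np.cos(a),d[1]*np.cos(a),-np.sin(a)]);Y=np.array([-d[1],d[0],0]);Z=np.cross(X,Y)
    return np.c_[X,Y,Z],np.array([x0,y0,125.])
def box(Q,c,h):
    q=np.abs(Q-c)-h
    return np.abs(np.linalg.norm(np.maximum(q,0),axis=1)+np.minimum(q.max(1),0))
def boxes(s):
    return [((100,0,14),(100,19,18)),((-46,0,-2),(46,15,2)),((-53,17,1),(39,2,5)),((-53,-17,1),(39,2,5)),((-4,-50-s,30),(9,5,20))]
def cost(p,P,s=0):
    M,o=frame(p);Q=(P-o)@M
    D=np.min([box(Q,np.array(c,float),np.array(h,float)) for c,h in boxes(s)],0)
    return np.mean(np.minimum(D,8)**2)
if __name__=="__main__":
  for names in (["t1"],["s1"],["t1","s1"]):
    P=[]
    for f in names:
        W=np.load(f+".npz")["W"].reshape(-1,3)
        P.append(W[(W[:,2]>30)&(W[:,2]<215)&(W[:,0]>330)&(W[:,0]<720)&(W[:,1]>240)&(W[:,1]<480)])
    P=np.vstack(P)
    best=min((minimize(cost,(x,y,p),args=(P,),method="Nelder-Mead",options=dict(initial_simplex=[(x,y,p),(x+15,y,p),(x,y+15,p),(x,y,p+.1)],maxiter=600)) for x in(540,580) for y in(330,350) for p in(3.14,2.95,3.3)),key=lambda r:r.fun)
    print(names,len(P),best.x,best.fun)
    M,o=frame(best.x);
    for n,v in dict(trough=(-43,0,0),tab=(-4,-50,50)).items(): print(n,o+M@np.array(v,float))
E
python3 fit.py
```

```text
['t1'] 2430 [523.01035403 328.37227902   3.20565994] 7.161350548435188
trough [561.5751733  330.84640845 143.85824483]
tab [501.51340203 377.09593137 171.6892574 ]
['s1'] 1719 [519.50632928 327.68189732   3.1965523 ] 15.660777135513372
trough [558.09208227 329.8046946  143.85824483]
tab [498.45402007 376.59931263 171.6892574 ]
['t1', 's1'] 4149 [522.37291239 328.0965895    3.20038282] 10.803738262871281
trough [560.9502509  330.36717423 143.85824483]
tab [501.13337909 376.9330049  171.6892574 ]
```

```bash
cat > plan.py <<'E'
from h import *
from fit import frame
CH=(522.4,328.3,3.203)
M,O=frame(CH)
def Rdown(theta,s):  # tool z = s*(cos,sin)
    z=s*np.array([np.cos(theta),np.sin(theta),0]);x=np.array([0,0,-1.]);return np.c_[x,np.cross(z,x),z]
def chute(v,s):      # tool x=-n, tool z = s*chute x
    x=-M[:,2];z=s*M[:,0];return O+M@np.array(v,float),np.c_[x,np.cross(z,x),z]
def cur():
    o=ctrl.get_obs();return np.array(o["ee_pos"]),R.from_rotvec(o["orientation"]).as_matrix(),o
def q6(Rm,p,o):
    y=Rm[:,1];Rc=R.from_rotvec(o["orientation"]).as_matrix()[:,1]
    w=lambda t:(t+np.pi)%(2*np.pi)-np.pi
    return w(np.arctan2(y[1],y[0])-np.arctan2(Rc[1],Rc[0])-(np.arctan2(p[1],p[0])-o["qpos"][0]))
def plan(wps,vmax=3.6,wmax=.115):
    p,Rc,o=cur()
    print("now",np.round(p,1),"q",np.round(o["qpos"],2),"w %.1f"%o["width"],"F",np.round(o["ft_force"],1),"t %.1f"%o["t"])
    for k,(p1,R1,*rest) in enumerate(wps):
        n=0
        while 1:
            n+=5
            r=R.from_matrix(Rc.T@R1).as_rotvec()/n
            S=sum(R.from_rotvec(j*r).as_matrix() for j in range(n))
            d=np.linalg.solve(S,Rc.T@(p1-p))/10
            if np.linalg.norm(d)<(rest[0] if rest else vmax) and np.linalg.norm(r)<wmax: break
        d=np.round(d,2);r=np.round(r,3)+0.
        for j in range(n): p=p+Rc@d*10; Rc=Rc@R.from_rotvec(r).as_matrix()
        print(f"wp{k}: {n//5} calls  pos {(d+0.).tolist()} dr {r.tolist()}  end {np.round(p,1)}")
E
python3 - <<'E'
from plan import *
p,Rc,o=cur();print(np.round(Rc,3))
for s in(1,-1):
    print(s,"tab",q6(chute((-4,-50,45),s)[1],chute((-4,-50,45),s)[0],o),"trough",q6(chute((-58,0,20),s)[1],chute((-58,0,20),s)[0],o))
    for n,(x,y,t) in dict(A=(563.6,51,0),B=(537.7,-57.4,196.4),C=(453,99.2,223.8),D=(439.6,-3.1,140.3)).items():
        print(n,q6(Rdown(np.radians(t),s),(x,y),o))
s=1
plan([chute((-4,-50,130),s)])
s=-1
plan([chute((-4,-50,130),s)])
E
```

```text
[[-0.     0.314  0.949]
 [-0.001  0.949 -0.314]
 [-1.    -0.001  0.   ]]
1 tab -2.1716466412089805 trough -2.0577742325976325
A 1.4615403845942634
B -1.197226121113448
C -1.0409356547331585
D -2.2756523064383796
-1 tab 0.969946012380813 trough 1.083818420992161
A -1.6800522689955293
B 1.9443665324763453
C 2.1006569988566355
D 0.8659403471514135
now [196.3 592.8 195. ] q [ 1.23  0.42  1.63 -0.    1.09 -0.02] w 88.1 F [ 0.2 -0.4 -0.2] t 0.1
wp0: 5 calls  pos [-0.24, 1.63, 1.09] dr [0.108, 0.005, 0.025]  end [466.1 374.2 242.7]
now [196.3 592.8 195. ] q [ 1.23  0.42  1.63 -0.    1.09 -0.02] w 88.1 F [ 0.2 -0.4 -0.2] t 0.1
wp0: 2 calls  pos [0.11, -1.75, 3.07] dr [-0.037, -0.045, 0.009]  end [465.2 374.6 243.7]
```

Call:
apply_moves:
  increments:
    - {"gripper": 100,"delta_pos": [0.11,-1.75,3.07],"dr": [-0.037,-0.045,0.009]}
    - {"gripper": 100,"delta_pos": [0.11,-1.75,3.07],"dr": [-0.037,-0.045,0.009]}
    - {"gripper": 100,"delta_pos": [0.11,-1.75,3.07],"dr": [-0.037,-0.045,0.009]}
    - {"gripper": 100,"delta_pos": [0.11,-1.75,3.07],"dr": [-0.037,-0.045,0.009]}
    - {"gripper": 100,"delta_pos": [0.11,-1.75,3.07],"dr": [-0.037,-0.045,0.009]}

```text
t: 0.52
ee_pos: [324.1, 469.7, 202.5]
orientation: [0.105, 1.338, -0.094]
ft_force: [-0.0, 0.1, -0.1]
width: 87.9
```

Call:
apply_moves:
  increments:
    - {"gripper": 45,"delta_pos": [0.11,-1.75,3.07],"dr": [-0.037,-0.045,0.009]}
    - {"gripper": 45,"delta_pos": [0.11,-1.75,3.07],"dr": [-0.037,-0.045,0.009]}
    - {"gripper": 45,"delta_pos": [0.11,-1.75,3.07],"dr": [-0.037,-0.045,0.009]}
    - {"gripper": 45,"delta_pos": [0.11,-1.75,3.07],"dr": [-0.037,-0.045,0.009]}
    - {"gripper": 45,"delta_pos": [0.11,-1.75,3.07],"dr": [-0.037,-0.045,0.009]}

```text
t: 0.93
ee_pos: [466.1, 373.6, 244.1]
orientation: [-0.031, 1.113, 0.055]
ft_force: [-0.4, 0.0, -0.5]
width: 57.9
```

Run:
```python
from plan import *
d=save("wrist","w1.png",s=1.4)
np.savez("w1.npz",z=d["range_z"],mtx=d["mtx"],rvec=d["rvec"],tvec=d["tvec"],img=d["img"])
print(d["mtx"][0,0],d["rvec"],d["tvec"])
plan([chute((-4,-50,130),-1),chute((-4,-50,45),-1)])
```

```text
297.3186396354542 [-1.76042658 -1.86720472 -0.69846506] [-345.12461738 -506.89259409   64.5089425 ]
now [469.3 371.6 246. ] q [ 0.82  0.19  1.92 -0.48  0.74 -0.5 ] w 53.8 F [ 1.  -1.2  0.7] t 1.0
wp0: 1 calls  pos [0.02, 0.07, -0.08] dr [0.0, 0.002, 0.0]  end [465.9 374.9 243.3]
wp1: 1 calls  pos [1.7, 0.0, 0.01] dr [0.0, 0.0, 0.0]  end [503.5 377.3 167.1]
```

View pics/w1.png

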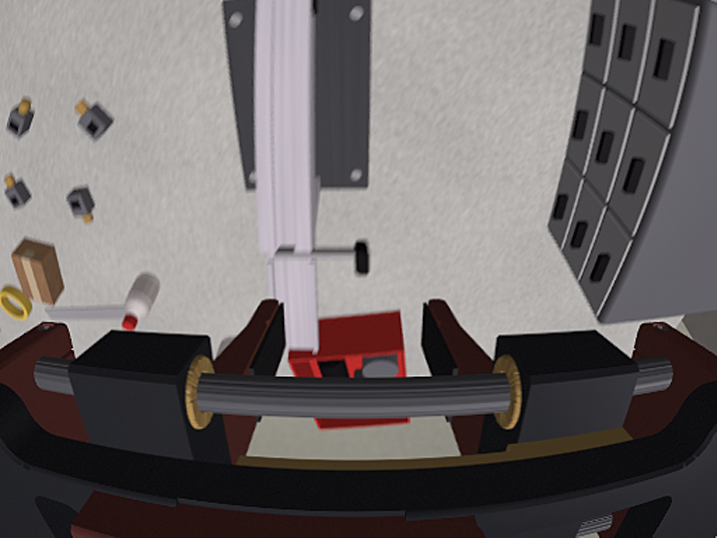

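The wrist view shows the tab at (362,257), between the fingers, and the trough at (295,300). I refine the chute pose with the wrist depth.

```bash
cat >> h.py <<'E'
def wcloud(d):
    K=d["mtx"];z=d["range_z"];v,u=np.indices(z.shape)
    a=(u-K[0,2])/K[0,0];b=(v-K[1,2])/K[1,1];t=np.hypot(a,b)+1e-9
    k=np.tan(np.minimum(t,1.4))/t
    P=np.stack([a*k*z,b*k*z,z],-1)
    M=cv2.Rodrigues(np.array(d["rvec"],float))[0]
    W=(P-np.array(d["tvec"]).ravel())@M; W[(z<=0)|(t>1.2)]=np.nan
    return W
E
python3 - <<'E'
from fit import *
f=np.load("w1.npz");W=wcloud(dict(mtx=f["mtx"],range_z=f["z"],rvec=f["rvec"],tvec=f["tvec"]))
W[210:]=np.nan   # fingers
W=W.reshape(-1,3);print(np.nanmedian(W[np.abs(W[:,2])<15][:,2]))
P=W[(W[:,2]>30)&(W[:,2]<215)&(W[:,0]>330)&(W[:,0]<720)&(W[:,1]>240)&(W[:,1]<480)]
r=minimize(cost,(522,328,3.2),args=(P,),method="Nelder-Mead",options=dict(initial_simplex=[(522,328,3.2),(532,328,3.2),(522,338,3.2),(522,328,3.3)]))
print(len(P),r.x,r.fun)
M,o=frame(r.x);Q=(P-o)@M
t=Q[(np.abs(Q[:,0]+4)<15)&(Q[:,1]<-40)&(Q[:,1]>-65)];print(len(t),t.min(0),t.max(0))
r2=Q[(Q[:,0]>10)&(Q[:,0]<180)&(Q[:,2]>25)];print("roof",np.percentile(r2,[1,50,99],axis=0))
r3=Q[(Q[:,0]<-20)&(Q[:,2]>-6)];print("trough",np.percentile(r3,[1,50,99],axis=0))
E
```

```text
-1.6308819646154853
9074 [522.18573462 328.73531167   3.19659473] 4.539814876800957
317 [-10.47462069 -59.10436338  10.52581829] [  6.71629858 -40.42858179  50.45665176]
roof [[ 11.83994048 -18.67141706  27.28712602]
 [ 93.05352622  -6.7465485   30.67325456]
 [177.92797924  19.44476725  32.30046165]]
trough [[-42.36411614 -19.35545287  -3.18193545]
 [-31.10537241   0.46381582  -0.87433162]
 [-20.37681271  19.0514552    6.022933  ]]
```

```bash
sed -i 's/^CH=.*/CH=(522.3,328.5,3.199)/' plan.py
python3 - <<'E'
from plan import *
plan([chute((-4,-50,45),-1)]); print(chute((-4,-50,45),-1)[0])
E
```

```text
now [469.3 371.6 246. ] q [ 0.82  0.19  1.92 -0.48  0.74 -0.5 ] w 53.8 F [ 1.  -1.2  0.7] t 1.0
wp0: 1 calls  pos [1.72, 0.08, -0.08] dr [0.0, 0.002, -0.001]  end [503.5 377.6 167.1]
[503.31722585 377.49155397 167.19575719]
```

Call:
apply_moves:
  increments:
    - {"gripper": 45,"delta_pos": [1.72,0.08,-0.08],"dr": [0,0,0]}
    - {"gripper": 45,"delta_pos": [1.72,0.08,-0.08],"dr": [0,0,0]}
    - {"gripper": 45,"delta_pos": [1.72,0.08,-0.08],"dr": [0,0,0]}
    - {"gripper": 45,"delta_pos": [1.72,0.08,-0.08],"dr": [0,0,0]}
    - {"gripper": 45,"delta_pos": [0,0,0],"dr": [0,0,0]}

```text
t: 1.4
ee_pos: [491.9, 378.7, 177.8]
orientation: [-0.031, 1.118, 0.051]
ft_force: [-0.7, -0.3, -0.0]
width: 39.8
```

Call:
apply_moves:
  increments:
    - {"gripper": 45,"delta_pos": [0,0,0],"dr": [0,0,0]}
    - {"gripper": 45,"delta_pos": [0,0,0],"dr": [0,0,0]}
    - {"gripper": 45,"delta_pos": [0,0,0],"dr": [0,0,0]}
    - {"gripper": 45,"delta_pos": [0,0,0],"dr": [0,0,0]}
    - {"gripper": 45,"delta_pos": [0,0,0],"dr": [0,0,0]}

```text
t: 1.82
ee_pos: [492.6, 380.4, 181.9]
orientation: [-0.028, 1.113, 0.055]
ft_force: [0.5, 0.3, -0.5]
width: 39.9
```

Run:
```python
from plan import *
plan([chute((-4,-50,45),-1),chute((-4,-96,45),-1)])
```

```text
now [492.6 380.4 181.9] q [ 0.8   0.32  1.93 -0.54  0.61 -0.43] w 39.9 F [ 0.5  0.3 -0.5] t 1.8
wp0: 1 calls  pos [0.36, -0.07, 0.06] dr [0.0, 0.001, -0.001]  end [503.4 377.5 167.1]
wp1: 1 calls  pos [0.0, 0.92, 0.0] dr [0.0, 0.0, 0.0]  end [500.8 423.5 167.1]
```

Call:
apply_moves:
  increments:
    - {"gripper": 45,"delta_pos": [0.6,-0.12,0.1],"dr": [0,0,0]}
    - {"gripper": 45,"delta_pos": [0.6,-0.12,0.1],"dr": [0,0,0]}
    - {"gripper": 45,"delta_pos": [0.6,-0.12,0.1],"dr": [0,0,0]}
    - {"gripper": 45,"delta_pos": [0,0,0],"dr": [0,0,0]}
    - {"gripper": 0,"delta_pos": [0,0,0],"dr": [0,0,0]}

```text
t: 2.23
ee_pos: [503.4, 376.6, 165.4]
orientation: [-0.029, 1.115, 0.053]
ft_force: [0.2, -0.4, -0.4]
width: 35.7
```

Call:
apply_moves:
  increments:
    - {"gripper": 0,"delta_pos": [0,0,0],"dr": [0,0,0]}
    - {"gripper": 0,"delta_pos": [0,0,0],"dr": [0,0,0]}
    - {"gripper": 0,"delta_pos": [0,0,0],"dr": [0,0,0]}
    - {"gripper": 0,"delta_pos": [0,0,0],"dr": [0,0,0]}
    - {"gripper": 0,"delta_pos": [0,0,0],"dr": [0,0,0]}

```text
t: 2.65
ee_pos: [503.3, 377.2, 166.3]
orientation: [-0.029, 1.114, 0.054]
ft_force: [-0.2, 0.6, 1.0]
width: 3.0
```

Call:
apply_moves:
  increments:
    - {"gripper": 0,"delta_pos": [0,0.9,0],"dr": [0,0,0]}
    - {"gripper": 0,"delta_pos": [0,0.9,0],"dr": [0,0,0]}
    - {"gripper": 0,"delta_pos": [0,0.9,0],"dr": [0,0,0]}
    - {"gripper": 0,"delta_pos": [0,0.9,0],"dr": [0,0,0]}
    - {"gripper": 0,"delta_pos": [0,0.9,0],"dr": [0,0,0]}

```text
t: 3.07
ee_pos: [500.6, 423.5, 166.4]
orientation: [-0.029, 1.114, 0.054]
ft_force: [0.4, -0.5, 0.5]
width: 0.5
```

Call:
apply_moves:
  increments:
    - {"gripper": 0,"delta_pos": [0,0,0],"dr": [0,0,0]}
    - {"gripper": 0,"delta_pos": [0,0,0],"dr": [0,0,0]}
    - {"gripper": 0,"delta_pos": [0,0,0],"dr": [0,0,0]}
    - {"gripper": 45,"delta_pos": [0,0,0],"dr": [0,0,0]}
    - {"gripper": 45,"delta_pos": [0,0,0],"dr": [0,0,0]}

```text
t: 3.48
ee_pos: [500.7, 421.6, 166.3]
orientation: [-0.029, 1.115, 0.053]
ft_force: [0.2, 0.2, -0.1]
width: 10.5
```

Run:
```python
from plan import *
c,Rc,o=cur();print((c-O)@M)
save("wrist","w2.png",s=1)
t=np.radians(223.8);C=np.array([453,99.2]);b=C-7*np.array([np.cos(t),np.sin(t)])
plan([chute((-4,-95,150),-1),((b[0],b[1],110),Rdown(t,-1)),((b[0],b[1],17),Rdown(t,-1))])
```

```text
[ -3.55759268 -94.19774116  44.22014399]
now [500.8 421.6 166.4] q [ 0.84  0.39  1.86 -0.55  0.63 -0.38] w 14.4 F [-0.2  1.3  0.8] t 3.5
wp0: 1 calls  pos [-2.11, 0.02, 0.01] dr [0.0, 0.0, -0.001]  end [454.8 419.8 261.3]
wp1: 2 calls  pos [1.27, -2.93, -1.52] dr [-0.07, 0.044, 0.016]  end [458.4 103.7 110.6]
wp2: 1 calls  pos [1.87, 0.01, 0.0] dr [0.001, -0.001, 0.0]  end [458.  103.8  17.1]
```

View pics/w2.png

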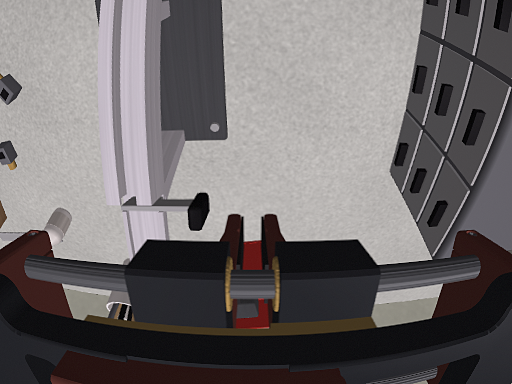

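The picture shows the shutter still shut: the tab is at (200,210), and the fingers closed empty beside it at (252,225). I'll check where the TCP projects in the wrist image.

Run:
```python
from plan import *
d=ctrl.get_image("wrist");c,Rc,o=cur()
Mc=cv2.Rodrigues(np.array(d["rvec"],float))[0]
def proj(p):
    q=Mc@p+np.array(d["tvec"]).ravel();t=np.arctan2(np.hypot(q[0],q[1]),q[2]);k=t/np.hypot(q[0],q[1])*d["mtx"][0,0]
    return np.round([d["mtx"][0,2]+k*q[0],d["mtx"][1,2]+k*q[1],q[2]],1)
for n,p in dict(tcp=c,tip=c+Rc[:,0]*8,gp=c-Rc[:,0]*11,tabtop=O+M@[-4,-50,50.],tabbot=O+M@[-4,-50,10.]).items():print(n,proj(p))
print("axis in tool",Rc.T@Mc[2], "cam pos tool",Rc.T@(-Mc.T@np.array(d["tvec"]).ravel()-c))
W=wcloud(d);z=d["range_z"]
for (u,v) in[(233,220),(271,220),(252,222),(200,200),(198,225),(236,216),(268,216)]:
    print(u,v,z[v,u],(W[v,u]-O)@M)
```

```text
tcp [252.8 219.3 199.8]
tip [252.8 215.3 207.5]
gp [252.9 225.4 189.1]
tabtop [186.5 222.5 194.1]
tabbot [196.8 204.2 232.8]
axis in tool [9.67403660e-01 7.58587356e-05 2.53239318e-01] cam pos tool [-187.93049371   -0.58992512  -70.89284975]
233 220 161.02132 [  9.77573156 -83.21717291  80.72073509]
271 220 162.29497 [   9.28182601 -103.98942643   79.59749157]
252 222 446.34293 [ -95.64033166  -94.32560717 -186.50976036]
200 200 208.42795 [  6.3686045  -56.87651427  32.50741069]
198 225 197.36163 [ -6.72722321 -57.21608884  47.41319654]
236 216 167.97015 [  9.49276209 -84.51103555  73.61227789]
268 216 167.96664 [   9.46230256 -102.65957356   73.67955315]
```

Run:
```python
from plan import *
d=ctrl.get_image("wrist");W=wcloud(d);c,Rc,o=cur();print(o["width"])
for u in(228,232,236,240,244,262,266,270,274):
    col=[(v,np.round((W[v,u]-c)@Rc,0).tolist()) for v in range(200,240,3) if d["range_z"][v,u]<240]
    print(u,col[:3])
im=d["img"][170:250,160:300,::-1];cv2.imwrite("pics/w3.png",cv2.resize(im,None,fx=5,fy=5,interpolation=cv2.INTER_CUBIC))
```

```text
22.30738072204577
228 [(215, [-28.0, -14.0, -13.0]), (218, [-33.0, -14.0, -13.0]), (221, [-39.0, -14.0, -13.0])]
232 [(215, [-28.0, -12.0, -13.0]), (218, [-34.0, -12.0, -13.0]), (221, [-38.0, -11.0, -13.0])]
236 [(218, [-29.0, -10.0, -11.0]), (221, [-33.0, -10.0, -11.0]), (224, [-33.0, -10.0, -10.0])]
240 []
244 []
262 []
266 []
270 [(218, [-28.0, 10.0, -11.0]), (221, [-33.0, 9.0, -11.0]), (224, [-40.0, 9.0, -12.0])]
274 [(215, [-28.0, 12.0, -13.0]), (218, [-33.0, 12.0, -13.0]), (221, [-37.0, 11.0, -13.0])]
```

View pics/w3.png

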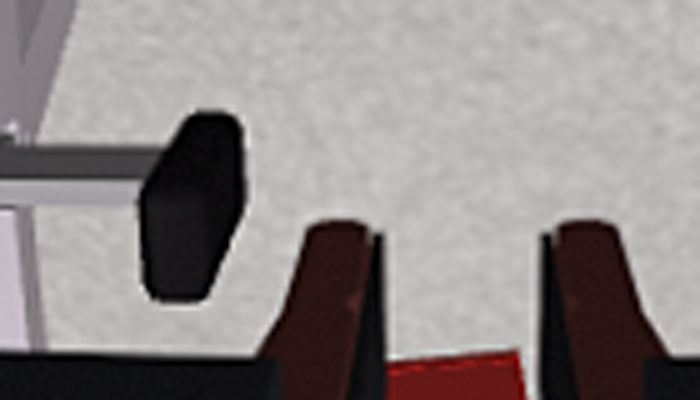

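The tips in this crop are around (330,225) and (590,225). The depth readings put them about 36 mm short of where I expected. I'll check the body depth and look at the scene camera.

Run:
```python
from plan import *
from fit import *
d=ctrl.get_image("wrist");W=wcloud(d);c,Rc,o=cur()
for u,v in[(180,255),(320,255),(150,300),(256,290),(256,330),(40,250),(256,310),(470,255)]: print(u,v,np.round((W[v,u]-c)@Rc,0))
W[205:]=np.nan
P=W.reshape(-1,3);P=P[(P[:,2]>30)&(P[:,2]<215)&(P[:,0]>330)&(P[:,0]<720)&(P[:,1]>240)&(P[:,1]<480)]
f=lambda p:cost(p[:3],P,p[3])
r=minimize(f,(522,328,3.2,3),method="Nelder-Mead",options=dict(maxiter=2000,initial_simplex=[(522,328,3.2,3),(532,328,3.2,3),(522,338,3.2,3),(522,328,3.3,3),(522,328,3.2,30)]))
print(r.x,r.fun)
save("scene","s2.png",crop=(240,80,400,200),s=4)
```

```text
180 255 [-120.  -19.  -35.]
320 255 [-121.   17.  -36.]
150 300 [-130.  -26.  -27.]
256 290 [-124.    0.  -28.]
256 330 [-133.    0.  -21.]
40 250 [-114.  -73.  -30.]
256 310 [265.   7. 285.]
470 255 [-119.   70.  -31.]
[ 5.23077699e+02  3.30045107e+02  3.20145664e+00 -2.57932730e-01] 7.285012559181846
```

View pics/s2.png

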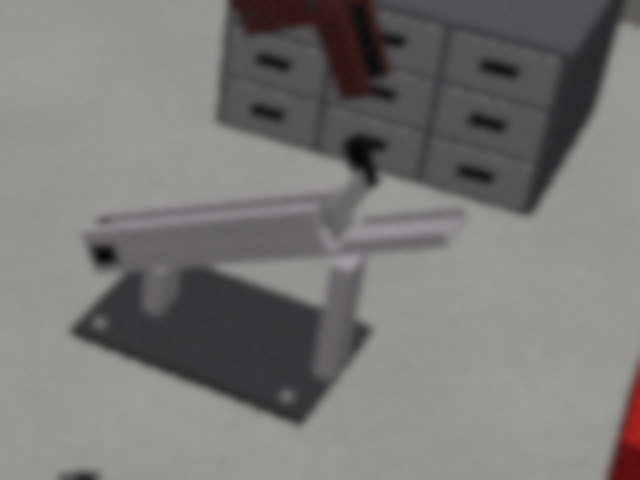

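The scene view shows the fingertips (350,95) well above the tab (360,150), so the real fingertips are about 36 mm short of what the reported TCP implies. I'll measure this offset precisely and correct for it.

```bash
python3 - <<'E'
from plan import *
d=ctrl.get_image("wrist");W=wcloud(d);c,Rc,o=cur();T=(W-c)@Rc
m=(d["range_z"]<185)&(np.abs(T[...,1])<40)&(T[...,0]>-60)
for s in(-1,1):
    q=T[m&(s*T[...,1]>0)];print(len(q),np.round(np.percentile(q,[1,50,99],axis=0),1).tolist(),q[:,0].max())
    tip=q[q[:,0]>-32];print("tip",np.round(tip.min(0),1),np.round(tip.max(0),1))
# scene camera view of finger
d=ctrl.get_image("scene");W=cloud(d);T=(W-c)@Rc
q=T[(np.abs(T[...,1])<40)&(np.abs(T[...,2])<20)&(T[...,0]>-60)&(T[...,0]<30)];print("scene",len(q),np.round(np.percentile(q,[2,50,98],axis=0),1).tolist())
E
cat >> plan.py <<'E'
OFF=35.
def E(pose): return (np.asarray(pose[0],float)+pose[1][:,0]*OFF,pose[1])
E
python3 - <<'E'
from plan import *
plan([E(chute((-4,-50,90),-1)),E(chute((-4,-50,44),-1)),E(chute((-4,-96,44),-1))])
E
```

```text
649 [[-59.8, -24.6, -13.8], [-46.1, -17.7, -13.0], [-26.6, -15.6, 6.9]] -25.611087000961454
tip [-32.  -24.6 -13.8] [-25.6 -15.5   7.3]
648 [[-59.7, 14.3, -14.0], [-46.0, 16.4, -13.0], [-27.0, 23.4, 7.1]] -25.953818483635114
tip [-32.   14.3 -14. ] [-26.   23.4   4.1]
scene 168 [[-59.0, -37.6, -10.4], [-43.9, -20.9, 3.4], [5.6, 24.8, 12.2]]
now [500.8 421.9 166.4] q [ 0.84  0.39  1.86 -0.55  0.63 -0.38] w 37.5 F [0.  0.1 0.4] t 3.8
wp0: 1 calls  pos [-0.22, -0.89, 0.01] dr [0.0, 0.0, -0.001]  end [498.9 377.2 176.4]
wp1: 1 calls  pos [0.92, 0.0, 0.0] dr [0.0, 0.0, 0.0]  end [519.2 378.4 135.1]
wp2: 1 calls  pos [0.0, 0.92, 0.0] dr [0.0, 0.0, 0.0]  end [516.6 424.3 135.1]
```

```bash
cat >> plan.py <<'E'
OFF=34.
def E(pose): return (np.asarray(pose[0],float)+pose[1][:,0]*OFF+pose[1][:,2]*2,pose[1])
E
python3 - <<'E'
from plan import *
plan([E(chute((-4,-50,80),-1)),E(chute((-4,-50,43),-1)),E(chute((-4,-96,43),-1))])
E
```

```text
now [500.8 421.9 166.4] q [ 0.84  0.39  1.86 -0.55  0.63 -0.38] w 37.5 F [0.  0.1 0.4] t 3.8
wp0: 1 calls  pos [-0.04, -0.89, 0.05] dr [0.0, 0.0, -0.001]  end [504.7 377.6 169.2]
wp1: 1 calls  pos [0.74, 0.0, 0.0] dr [0.0, 0.0, 0.0]  end [521.  378.5 136. ]
wp2: 1 calls  pos [0.0, 0.92, 0.0] dr [0.0, 0.0, 0.0]  end [518.4 424.4 136. ]
```

Call:
apply_moves:
  increments:
    - {"gripper": 45,"delta_pos": [-0.04,-0.89,0.05],"dr": [0,0,0]}
    - {"gripper": 45,"delta_pos": [-0.04,-0.89,0.05],"dr": [0,0,0]}
    - {"gripper": 45,"delta_pos": [-0.04,-0.89,0.05],"dr": [0,0,0]}
    - {"gripper": 45,"delta_pos": [-0.04,-0.89,0.05],"dr": [0,0,0]}
    - {"gripper": 45,"delta_pos": [-0.04,-0.89,0.05],"dr": [0,0,0]}

```text
t: 4.25
ee_pos: [504.7, 376.4, 169.1]
orientation: [-0.028, 1.114, 0.053]
ft_force: [0.3, 0.2, -0.7]
width: 39.5
```

Call:
apply_moves:
  increments:
    - {"gripper": 45,"delta_pos": [0,0,0],"dr": [0,0,0]}
    - {"gripper": 45,"delta_pos": [0.92,0,0],"dr": [0,0,0]}
    - {"gripper": 45,"delta_pos": [0.92,0,0],"dr": [0,0,0]}
    - {"gripper": 45,"delta_pos": [0.92,0,0],"dr": [0,0,0]}
    - {"gripper": 45,"delta_pos": [0.94,0,0],"dr": [0,0,0]}

```text
t: 4.67
ee_pos: [521.2, 379.0, 134.5]
orientation: [-0.029, 1.115, 0.054]
ft_force: [0.0, -1.2, 1.1]
width: 39.7
```

Call:
apply_moves:
  increments:
    - {"gripper": 45,"delta_pos": [0,0,0],"dr": [0,0,0]}
    - {"gripper": 0,"delta_pos": [0,0,0],"dr": [0,0,0]}
    - {"gripper": 0,"delta_pos": [0,0,0],"dr": [0,0,0]}
    - {"gripper": 0,"delta_pos": [0,0,0],"dr": [0,0,0]}
    - {"gripper": 0,"delta_pos": [0,0,0],"dr": [0,0,0]}

```text
t: 5.08
ee_pos: [521.0, 379.2, 136.3]
orientation: [-0.028, 1.114, 0.055]
ft_force: [0.2, 1.9, -1.6]
width: 16.2
```

Call:
apply_moves:
  increments:
    - {"gripper": 0,"delta_pos": [0,0,0],"dr": [0,0,0]}
    - {"gripper": 0,"delta_pos": [0,0,0],"dr": [0,0,0]}
    - {"gripper": 0,"delta_pos": [0,0,0],"dr": [0,0,0]}
    - {"gripper": 0,"delta_pos": [0,0,0],"dr": [0,0,0]}
    - {"gripper": 0,"delta_pos": [0,0,0],"dr": [0,0,0]}

```text
t: 5.5
ee_pos: [521.0, 379.2, 136.3]
orientation: [-0.028, 1.114, 0.055]
ft_force: [-1.1, 2.6, 2.3]
width: 10.0
```

Gripped at 10.0 mm wide, which is the tab's width. Now I slide it open.

Call:
apply_moves:
  increments:
    - {"gripper": 0,"delta_pos": [0,0.9,0],"dr": [0,0,0]}
    - {"gripper": 0,"delta_pos": [0,0.9,0],"dr": [0,0,0]}
    - {"gripper": 0,"delta_pos": [0,0.9,0],"dr": [0,0,0]}
    - {"gripper": 0,"delta_pos": [0,0.9,0],"dr": [0,0,0]}
    - {"gripper": 0,"delta_pos": [0,0.8,0],"dr": [0,0,0]}

```text
t: 5.92
ee_pos: [518.4, 424.0, 136.2]
orientation: [-0.029, 1.114, 0.054]
ft_force: [-0.9, -1.4, 4.6]
width: 9.4
```

Call:
apply_moves:
  increments:
    - {"gripper": 0,"delta_pos": [0,0,0],"dr": [0,0,0]}
    - {"gripper": 0,"delta_pos": [0,0,0],"dr": [0,0,0]}
    - {"gripper": 40,"delta_pos": [0,0,0],"dr": [0,0,0]}
    - {"gripper": 40,"delta_pos": [0,0,0],"dr": [0,0,0]}
    - {"gripper": 40,"delta_pos": [0,0,0],"dr": [0,0,0]}

```text
t: 6.33
ee_pos: [518.1, 422.9, 135.5]
orientation: [-0.029, 1.115, 0.054]
ft_force: [0.7, -1.6, 0.2]
width: 26.1
```

```bash
cat >> plan.py <<'E'
def sensor(x,y,deg,z):
    t=np.radians(deg);return (np.array([x-7*np.cos(t),y-7*np.sin(t),z]),Rdown(t,-1))
E
python3 - <<'E'
from plan import *
plan([E(chute((-4,-95,120),-1)),E(sensor(453,99.2,223.8,90)),E(sensor(453,99.2,223.8,17.5))])
E
```

```text
now [518.1 422.9 135.5] q [ 0.82  0.45  1.85 -0.59  0.58 -0.36] w 26.1 F [ 0.7 -1.6  0.2] t 6.3
wp0: 1 calls  pos [-1.54, 0.01, 0.01] dr [0.0, 0.0, -0.001]  end [484.7 421.3 204.9]
wp1: 2 calls  pos [1.18, -2.82, -1.78] dr [-0.07, 0.044, 0.016]  end [459.7 105.6  56.2]
wp2: 1 calls  pos [1.45, 0.0, 0.0] dr [0.001, -0.001, 0.0]  end [459.7 105.4 -16.3]
```

Call:
apply_moves:
  increments:
    - {"gripper": 40,"delta_pos": [-2.1,0,0],"dr": [0,0,0]}
    - {"gripper": 40,"delta_pos": [-2.1,0,0],"dr": [0,0,0]}
    - {"gripper": 40,"delta_pos": [-2.1,0,0],"dr": [0,0,0]}
    - {"gripper": 40,"delta_pos": [-2.1,0,0],"dr": [0,0,0]}
    - {"gripper": 40,"delta_pos": [-2.1,0,0],"dr": [0,0,0]}

```text
t: 6.75
ee_pos: [471.6, 419.4, 230.8]
orientation: [-0.029, 1.115, 0.054]
ft_force: [0.3, 0.6, -0.1]
width: 34.8
```

```bash
cat > chk.py <<'E'
from plan import *
from fit import *
def shutter():
    P=cloud(ctrl.get_image("top")).reshape(-1,3);M,o=frame(CH);Q=(P-o)@M
    t=Q[(np.abs(Q[:,0]+4)<9)&(Q[:,1]<-35)&(Q[:,1]>-115)&(Q[:,2]>38)&(Q[:,2]<54)]
    print("tab y",np.round(np.median(t,0),1),len(t))
def sensors():
    d=ctrl.get_image("top");W=cloud(d)
    m=((W[...,2]>9)&(W[...,2]<30)&(W[...,0]>300)&(W[...,0]<740)&(W[...,1]>-160)&(W[...,1]<230)).astype(np.uint8)
    n,l,s,_=cv2.connectedComponentsWithStats(m)
    for i in range(1,n):
        if 60<s[i,4]<200:
            k=l==i;r=cv2.minAreaRect(W[k][:,:2].astype(np.float32))
            b=k&(d["img"][...,0]>1.5*d["img"][...,2].astype(int))
            a=np.arctan2(*(np.median(W[b],0)-np.median(W[k],0))[1::-1]) if b.sum() else np.nan
            long=np.radians(r[2]+(0 if r[1][0]>r[1][1] else 90)); long+=np.pi*round((a-long)/np.pi) if b.sum() else 0
            print("sensor",np.round(r[0],1),np.round(r[1],1),"yaw",round(np.degrees(long),1),round(np.degrees(a),1))
if __name__=="__main__": shutter();sensors()
E
python3 chk.py
python3 - <<'E'
from plan import *
plan([E(sensor(453,99.2,223.8,80)),E(sensor(453,99.2,223.8,17.5))])
E
```

```text
tab y [ -5.6 -92.4  47.7] 44
sensor [564.  51.] [22.8 43.6] yaw -0.2 4.4
sensor [537.2 -57. ] [43.2 23.7] yaw -165.9 -162.7
sensor [452.4  98.7] [43.1 23.5] yaw -136.1 -136.3
sensor [439.3  -3.1] [23.7 43.3] yaw 141.4 139.2
sensor [365.1 -80.2] [19.5 41. ] yaw 178.5 nan
now [472.5 421.  233.3] q [ 0.88  0.27  1.85 -0.49  0.75 -0.43] w 35.0 F [ 0.8  0.6 -0.1] t 6.8
wp0: 3 calls  pos [1.05, -1.89, -1.19] dr [-0.046, 0.03, 0.01]  end [458.5 105.3  46.2]
wp1: 1 calls  pos [1.25, -0.01, 0.02] dr [-0.001, -0.002, 0.0]  end [459.5 105.5 -16.3]
```

Call:
apply_moves:
  increments:
    - {"gripper": 60,"delta_pos": [1.05,-1.89,-1.19],"dr": [-0.046,0.03,0.01]}
    - {"gripper": 60,"delta_pos": [1.05,-1.89,-1.19],"dr": [-0.046,0.03,0.01]}
    - {"gripper": 60,"delta_pos": [1.05,-1.89,-1.19],"dr": [-0.046,0.03,0.01]}
    - {"gripper": 60,"delta_pos": [1.05,-1.89,-1.19],"dr": [-0.046,0.03,0.01]}
    - {"gripper": 60,"delta_pos": [1.05,-1.89,-1.19],"dr": [-0.046,0.03,0.01]}

```text
t: 7.27
ee_pos: [451.8, 318.8, 158.6]
orientation: [-0.216, 1.257, 0.229]
ft_force: [0.6, 0.1, -0.5]
width: 52.9
```

Call:
apply_moves:
  increments:
    - {"gripper": 60,"delta_pos": [1.05,-1.89,-1.19],"dr": [-0.046,0.03,0.01]}
    - {"gripper": 60,"delta_pos": [1.05,-1.89,-1.19],"dr": [-0.046,0.03,0.01]}
    - {"gripper": 60,"delta_pos": [1.05,-1.89,-1.19],"dr": [-0.046,0.03,0.01]}
    - {"gripper": 60,"delta_pos": [1.05,-1.89,-1.19],"dr": [-0.046,0.03,0.01]}
    - {"gripper": 60,"delta_pos": [1.05,-1.89,-1.19],"dr": [-0.046,0.03,0.01]}

```text
t: 7.68
ee_pos: [446.2, 211.7, 97.4]
orientation: [-0.405, 1.385, 0.407]
ft_force: [-0.3, 0.5, -0.5]
width: 52.6
```

Call:
apply_moves:
  increments:
    - {"gripper": 60,"delta_pos": [1.05,-1.89,-1.19],"dr": [-0.046,0.03,0.01]}
    - {"gripper": 60,"delta_pos": [1.05,-1.89,-1.19],"dr": [-0.046,0.03,0.01]}
    - {"gripper": 60,"delta_pos": [1.05,-1.89,-1.19],"dr": [-0.046,0.03,0.01]}
    - {"gripper": 60,"delta_pos": [1.05,-1.89,-1.19],"dr": [-0.046,0.03,0.01]}
    - {"gripper": 60,"delta_pos": [1.05,-1.89,-1.19],"dr": [-0.046,0.03,0.01]}

```text
t: 8.1
ee_pos: [457.0, 101.6, 42.9]
orientation: [-0.599, 1.502, 0.59]
ft_force: [0.4, 0.6, 0.0]
width: 52.6
```

Call:
apply_moves:
  increments:
    - {"gripper": 60,"delta_pos": [0,0,0],"dr": [0,0,0]}
    - {"gripper": 60,"delta_pos": [0,0,0],"dr": [0,0,0]}
    - {"gripper": 60,"delta_pos": [0,0,0],"dr": [0,0,0]}
    - {"gripper": 60,"delta_pos": [0,0,0],"dr": [0,0,0]}
    - {"gripper": 60,"delta_pos": [0,0,0],"dr": [0,0,0]}

```text
t: 8.52
ee_pos: [457.3, 104.0, 44.8]
orientation: [-0.599, 1.498, 0.589]
ft_force: [-0.0, 0.4, 0.3]
width: 52.8
```

Run:
```python
from plan import *
d=save("wrist","w4.png",crop=(130,120,380,260),s=3);W=wcloud(d);c,Rc,o=cur();T=(W-c)@Rc
m=(d["range_z"]<185)&(np.abs(T[...,1])<50)&(T[...,0]>-60)
for s in(-1,1):
    q=T[m&(s*T[...,1]>0)];tip=q[q[:,0]>-32];print("tip",np.round(tip.min(0),1),np.round(tip.max(0),1))
b=W[80:205,150:350].reshape(-1,3);q=b[(b[:,2]>8)&(b[:,2]<32)&(np.hypot(b[:,0]-453,b[:,1]-99)<45)]
print(len(q),q.min(0),q.max(0),"rect",cv2.minAreaRect(q[:,:2].astype(np.float32)), "bench",np.nanmedian(b[np.abs(b[:,2])<8][:,2]))
plan([E(sensor(452.6,98.9,223.9,45)),E(sensor(452.6,98.9,223.9,17.5))])
```

```text
tip [-31.8 -34.5 -13.2] [-23.9 -25.8   8.5]
tip [-32.   26.7 -13.3] [-24.4  35.3   8.6]
954 [430.81832296  80.95552528   8.03439523] [463.06420543 110.73882851  22.02066567] rect ((444.8809814453125, 94.05569458007812), (28.569576263427734, 23.237464904785156), 39.22672653198242) bench -1.889882680562667
now [457.4 104.   44.8] q [ 0.2   0.46  2.05 -0.01  0.64 -2.11] w 52.6 F [-0.5  0.1  0.7] t 8.6
wp0: 1 calls  pos [0.68, -0.01, 0.05] dr [-0.002, -0.002, 0.0]  end [459.4 105.1  10.8]
wp1: 1 calls  pos [0.55, 0.01, 0.0] dr [0.0, 0.0, 0.0]  end [459.1 105.4 -16.7]
```

View pics/w4.png

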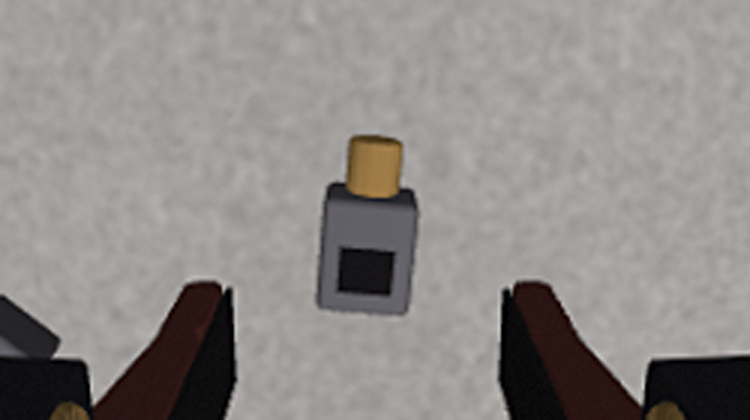

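The wrist view shows the sensor centred between the fingers, block (367,250) and nose (375,165). I descend and grip.

Call:
apply_moves:
  increments:
    - {"gripper": 60,"delta_pos": [1.23,0,0.05],"dr": [-0.002,-0.002,0]}
    - {"gripper": 60,"delta_pos": [1.23,0,0.05],"dr": [-0.002,-0.002,0]}
    - {"gripper": 60,"delta_pos": [1.23,0,0.05],"dr": [-0.002,-0.002,0]}
    - {"gripper": 60,"delta_pos": [1.23,0,0.05],"dr": [-0.002,-0.002,0]}
    - {"gripper": 60,"delta_pos": [1.23,0,0.05],"dr": [-0.002,-0.002,0]}

```text
t: 8.98
ee_pos: [459.2, 105.2, -17.1]
orientation: [-0.603, 1.486, 0.599]
ft_force: [0.5, 0.7, 0.7]
width: 52.5
```

Call:
apply_moves:
  increments:
    - {"gripper": 60,"delta_pos": [0,0,0],"dr": [0,0,0]}
    - {"gripper": 0,"delta_pos": [0,0,0],"dr": [0,0,0]}
    - {"gripper": 0,"delta_pos": [0,0,0],"dr": [0,0,0]}
    - {"gripper": 0,"delta_pos": [0,0,0],"dr": [0,0,0]}
    - {"gripper": 0,"delta_pos": [0,0,0],"dr": [0,0,0]}

```text
t: 9.4
ee_pos: [459.5, 104.7, -16.3]
orientation: [-0.602, 1.486, 0.598]
ft_force: [-0.2, -0.7, 0.1]
width: 29.5
```

Call:
apply_moves:
  increments:
    - {"gripper": 0,"delta_pos": [0,0,0],"dr": [0,0,0]}
    - {"gripper": 0,"delta_pos": [0,0,0],"dr": [0,0,0]}
    - {"gripper": 0,"delta_pos": [0,0,0],"dr": [0,0,0]}
    - {"gripper": 0,"delta_pos": [0,0,0],"dr": [0,0,0]}
    - {"gripper": 0,"delta_pos": [0,0,0],"dr": [0,0,0]}

```text
t: 9.82
ee_pos: [459.4, 104.7, -16.4]
orientation: [-0.602, 1.487, 0.598]
ft_force: [-1.4, 0.7, 6.9]
width: 23.8
```

```bash
sed -i 's/^OFF=34.*/OFF=33.5/' plan.py
python3 - <<'E'
from plan import *
c,Rc,o=cur();print(c)
plan([(c+np.array([0,0,130]),Rc),E(chute((-58,0,80),-1)),E(chute((-58,0,20),-1))])
E
```

```text
[459.42541938 104.65819623 -16.44643558]
now [459.4 104.7 -16.4] q [ 0.2   0.58  2.07 -0.01  0.5  -2.13] w 23.8 F [-1.4  0.7  6.9] t 9.8
wp0: 1 calls  pos [-2.6, -0.01, 0.0] dr [0.0, 0.0, 0.0]  end [459.7 104.6 113.6]
wp1: 2 calls  pos [-0.45, 1.61, 2.03] dr [0.07, -0.044, -0.016]  end [555.6 330.6 193.7]
wp2: 1 calls  pos [1.21, 0.0, -0.01] dr [0.0, 0.001, 0.0]  end [581.8 332.1 139.2]
```

Call:
apply_moves:
  increments:
    - {"gripper": 0,"delta_pos": [-2.6,0,0],"dr": [0,0,0]}
    - {"gripper": 0,"delta_pos": [-2.6,0,0],"dr": [0,0,0]}
    - {"gripper": 0,"delta_pos": [-2.6,0,0],"dr": [0,0,0]}
    - {"gripper": 0,"delta_pos": [-2.6,0,0],"dr": [0,0,0]}
    - {"gripper": 0,"delta_pos": [-2.6,0,0],"dr": [0,0,0]}

```text
t: 10.23
ee_pos: [458.7, 104.8, 114.2]
orientation: [-0.602, 1.488, 0.598]
ft_force: [0.5, 0.3, -1.0]
width: 23.5
```

Call:
apply_moves:
  increments:
    - {"gripper": 0,"delta_pos": [-0.45,1.61,2.03],"dr": [0.07,-0.044,-0.016]}
    - {"gripper": 0,"delta_pos": [-0.45,1.61,2.03],"dr": [0.07,-0.044,-0.016]}
    - {"gripper": 0,"delta_pos": [-0.45,1.61,2.03],"dr": [0.07,-0.044,-0.016]}
    - {"gripper": 0,"delta_pos": [-0.45,1.61,2.03],"dr": [0.07,-0.044,-0.016]}
    - {"gripper": 0,"delta_pos": [-0.45,1.61,2.03],"dr": [0.07,-0.044,-0.016]}

```text
t: 10.65
ee_pos: [491.1, 229.2, 142.7]
orientation: [-0.307, 1.312, 0.317]
ft_force: [-0.1, -0.5, -0.6]
width: 23.3
```

Call:
apply_moves:
  increments:
    - {"gripper": 0,"delta_pos": [-0.45,1.61,2.03],"dr": [0.07,-0.044,-0.016]}
    - {"gripper": 0,"delta_pos": [-0.45,1.61,2.03],"dr": [0.07,-0.044,-0.016]}
    - {"gripper": 0,"delta_pos": [-0.45,1.61,2.03],"dr": [0.07,-0.044,-0.016]}
    - {"gripper": 0,"delta_pos": [-0.45,1.61,2.03],"dr": [0.07,-0.044,-0.016]}
    - {"gripper": 0,"delta_pos": [-0.45,1.61,2.03],"dr": [0.07,-0.044,-0.016]}

```text
t: 11.07
ee_pos: [554.9, 331.7, 193.4]
orientation: [-0.028, 1.111, 0.048]
ft_force: [0.1, -0.3, -0.7]
width: 23.8
```

Call:
apply_moves:
  increments:
    - {"gripper": 0,"delta_pos": [0,0,0],"dr": [0,0,0]}
    - {"gripper": 0,"delta_pos": [0,0,0],"dr": [0,0,0]}
    - {"gripper": 0,"delta_pos": [0,0,0],"dr": [0,0,0]}
    - {"gripper": 0,"delta_pos": [0,0,0],"dr": [0,0,0]}
    - {"gripper": 0,"delta_pos": [0,0,0],"dr": [0,0,0]}

```text
t: 11.48
ee_pos: [554.5, 329.5, 192.4]
orientation: [-0.031, 1.114, 0.049]
ft_force: [-0.1, 0.7, -0.5]
width: 23.7
```

Run:
```python
from plan import *
d=save("wrist","w5.png",crop=(150,80,360,270),s=3)
W=wcloud(d);Q=(W-O)@M
t=Q[(Q[...,0]>-42)&(Q[...,0]<-16)&(np.abs(Q[...,1])<25)&(Q[...,2]>-8)&(Q[...,2]<12)];print("trough",len(t),np.percentile(t,[2,50,98],axis=0).round(1).tolist())
f=Q[(np.abs(Q[...,0]+30)<60)&(np.abs(Q[...,1])<30)&(Q[...,2]>50)&(Q[...,2]<85)];print("held",len(f),np.percentile(f,[2,50,98],axis=0).round(1).tolist())
plan([E(chute((-58,0,20),-1))])
```

```text
trough 1525 [[-41.6, -18.1, -2.4], [-28.6, -0.3, -0.9], [-16.4, 17.9, 5.7]]
held 3068 [[-67.5, -14.4, 69.9], [-45.9, 1.3, 83.2], [-26.1, 17.1, 84.8]]
now [554.7 329.7 192.5] q [ 0.65  0.32  1.89 -0.46  0.59 -0.64] w 23.5 F [ 0.1  0.1 -0.4] t 11.5
wp0: 1 calls  pos [1.2, 0.01, 0.02] dr [0.0, 0.001, 0.0]  end [581.9 331.7 139. ]
```

View pics/w5.png

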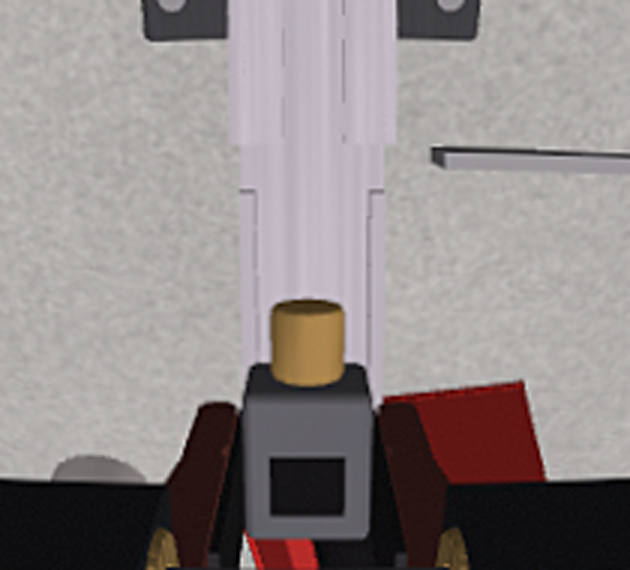

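The view shows the held sensor (308,450) lined up over the trough (312,250), with the shutter clear of the mouth. I lower and release.

Call:
apply_moves:
  increments:
    - {"gripper": 0,"delta_pos": [1.2,0.02,0.02],"dr": [0,0,0]}
    - {"gripper": 0,"delta_pos": [1.2,0.02,0.02],"dr": [0,0,0]}
    - {"gripper": 0,"delta_pos": [1.2,0.02,0.02],"dr": [0,0,0]}
    - {"gripper": 0,"delta_pos": [1.2,0.02,0.02],"dr": [0,0,0]}
    - {"gripper": 0,"delta_pos": [1.2,0.02,0.02],"dr": [0,0,0]}

```text
t: 11.95
ee_pos: [582.7, 333.1, 137.7]
orientation: [-0.031, 1.114, 0.049]
ft_force: [-0.1, -1.1, 0.1]
width: 23.3
```

Call:
apply_moves:
  increments:
    - {"gripper": 0,"delta_pos": [0,0,0],"dr": [0,0,0]}
    - {"gripper": 0,"delta_pos": [0,0,0],"dr": [0,0,0]}
    - {"gripper": 60,"delta_pos": [0,0,0],"dr": [0,0,0]}
    - {"gripper": 60,"delta_pos": [0,0,0],"dr": [0,0,0]}
    - {"gripper": 60,"delta_pos": [0,0,0],"dr": [0,0,0]}

```text
t: 12.37
ee_pos: [582.4, 333.7, 140.3]
orientation: [-0.03, 1.112, 0.051]
ft_force: [-0.2, 0.3, -0.7]
width: 39.7
```

Call:
apply_moves:
  increments:
    - {"gripper": 60,"delta_pos": [0,0,0],"dr": [0,0,0]}
    - {"gripper": 60,"delta_pos": [-2,0,0],"dr": [0,0,0]}
    - {"gripper": 60,"delta_pos": [-2,0,0],"dr": [0,0,0]}
    - {"gripper": 60,"delta_pos": [-2,0,0],"dr": [0,0,0]}
    - {"gripper": 60,"delta_pos": [-2,0,0],"dr": [0,0,0]}

```text
t: 12.78
ee_pos: [546.5, 331.4, 212.4]
orientation: [-0.03, 1.113, 0.05]
ft_force: [-0.4, 0.9, -1.1]
width: 52.5
```

Run:
```python
from plan import *
save("wrist","w6.png",crop=(150,0,360,250),s=2.4)
plan([E(sensor(439.4,-3.1,140.5,80)),E(sensor(439.4,-3.1,140.5,17.5))])
```

```text
now [546.8 332.4 216.2] q [ 0.66  0.28  1.89 -0.44  0.63 -0.65] w 53.1 F [-0.6 -0.7  1.5] t 12.8
wp0: 3 calls  pos [1.04, -2.49, -0.25] dr [0.049, 0.029, -0.012]  end [445.6  -8.3  46.2]
wp1: 1 calls  pos [1.24, 0.0, 0.02] dr [-0.001, 0.001, 0.0]  end [446.4  -9.1 -15.8]
```

View pics/w6.png

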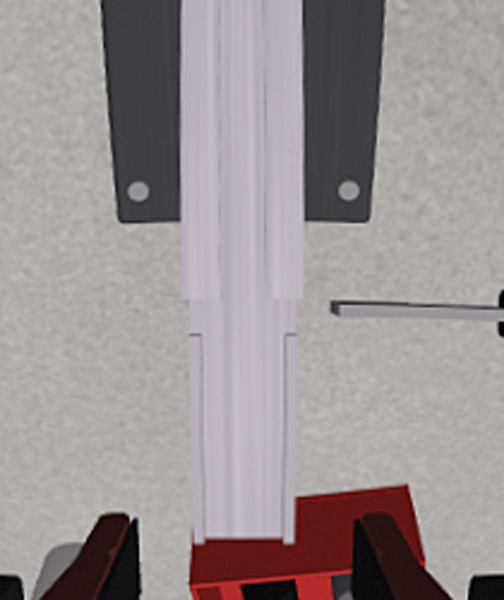

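The trough is empty, with nothing left at (245,430), so the first sensor slid in. Next is sensor D.

Call:
apply_moves:
  increments:
    - {"gripper": 60,"delta_pos": [1.04,-2.49,-0.25],"dr": [0.049,0.029,-0.012]}
    - {"gripper": 60,"delta_pos": [1.04,-2.49,-0.25],"dr": [0.049,0.029,-0.012]}
    - {"gripper": 60,"delta_pos": [1.04,-2.49,-0.25],"dr": [0.049,0.029,-0.012]}
    - {"gripper": 60,"delta_pos": [1.04,-2.49,-0.25],"dr": [0.049,0.029,-0.012]}
    - {"gripper": 60,"delta_pos": [1.04,-2.49,-0.25],"dr": [0.049,0.029,-0.012]}

```text
t: 13.25
ee_pos: [550.6, 207.3, 156.2]
orientation: [0.156, 1.256, -0.145]
ft_force: [0.5, 1.2, 0.1]
width: 52.9
```

Call:
apply_moves:
  increments:
    - {"gripper": 60,"delta_pos": [1.04,-2.49,-0.25],"dr": [0.049,0.029,-0.012]}
    - {"gripper": 60,"delta_pos": [1.04,-2.49,-0.25],"dr": [0.049,0.029,-0.012]}
    - {"gripper": 60,"delta_pos": [1.04,-2.49,-0.25],"dr": [0.049,0.029,-0.012]}
    - {"gripper": 60,"delta_pos": [1.04,-2.49,-0.25],"dr": [0.049,0.029,-0.012]}
    - {"gripper": 60,"delta_pos": [1.04,-2.49,-0.25],"dr": [0.049,0.029,-0.012]}

```text
t: 13.67
ee_pos: [515.4, 90.3, 97.9]
orientation: [0.345, 1.385, -0.346]
ft_force: [-0.2, 0.1, 0.1]
width: 52.5
```

Call:
apply_moves:
  increments:
    - {"gripper": 60,"delta_pos": [1.04,-2.49,-0.25],"dr": [0.049,0.029,-0.012]}
    - {"gripper": 60,"delta_pos": [1.04,-2.49,-0.25],"dr": [0.049,0.029,-0.012]}
    - {"gripper": 60,"delta_pos": [1.04,-2.49,-0.25],"dr": [0.049,0.029,-0.012]}
    - {"gripper": 60,"delta_pos": [1.04,-2.49,-0.25],"dr": [0.049,0.029,-0.012]}
    - {"gripper": 60,"delta_pos": [1.04,-2.49,-0.25],"dr": [0.049,0.029,-0.012]}

```text
t: 14.08
ee_pos: [444.9, -10.7, 42.4]
orientation: [0.539, 1.5, -0.551]
ft_force: [0.5, -0.0, -0.0]
width: 52.9
```

Call:
apply_moves:
  increments:
    - {"gripper": 60,"delta_pos": [0,0,0],"dr": [0,0,0]}
    - {"gripper": 60,"delta_pos": [0,0,0],"dr": [0,0,0]}
    - {"gripper": 60,"delta_pos": [0,0,0],"dr": [0,0,0]}
    - {"gripper": 60,"delta_pos": [0,0,0],"dr": [0,0,0]}
    - {"gripper": 60,"delta_pos": [0,0,0],"dr": [0,0,0]}

```text
t: 14.5
ee_pos: [446.0, -9.0, 43.3]
orientation: [0.536, 1.499, -0.548]
ft_force: [0.9, -0.3, 0.4]
width: 52.9
```

```bash
cat > seen.py <<'E'
from plan import *
import sys
def seen(x,y):
    W=wcloud(ctrl.get_image("wrist"));b=W[60:206].reshape(-1,3);q=b[(b[:,2]>9)&(b[:,2]<32)&(np.hypot(b[:,0]-x,b[:,1]-y)<45)]
    r=cv2.minAreaRect(q[q[:,2]>17][:,:2].astype(np.float32));print("wrist block",len(q),r)
seen(float(sys.argv[1]),float(sys.argv[2]))
E
python3 seen.py 439 -3
python3 - <<'E'
from plan import *
print(sensor(439.4,-3.1,140.5,0)[0]);plan([E(sensor(439.4,-3.1,140.5,17.5))])
E
```

```text
wrist block 1072 ((433.66351318359375, 0.5730190277099609), (22.471145629882812, 29.22922134399414), 49.95449447631836)
[444.80137208  -7.55254754   0.        ]
now [445.8  -9.   43.3] q [-0.04  0.43  2.11 -0.01  0.6  -0.91] w 52.5 F [ 0.7 -0.3 -0.1] t 14.6
wp0: 1 calls  pos [1.19, 0.01, 0.0] dr [-0.001, 0.001, 0.001]  end [446.1  -8.9 -16.2]
```

```bash
sed -i 's/W\[60:206\]/W[40:250]/; s/q\[:,2\]>17/q[:,2]>19.5/' seen.py; python3 seen.py 439 -3
```

```text
wrist block 1572 ((443.1951904296875, -7.661914825439453), (22.523193359375, 29.027645111083984), 50.00090789794922)
```

Run:
```python
from plan import *
g=E(sensor(439.0,-3.1,140.2,17.5));u=(g[0]+[0,0,130],g[1])
plan([g,u,E(chute((-58,0,80),-1))])
```

```text
now [445.6  -9.1  43.2] q [-0.04  0.43  2.11 -0.01  0.6  -0.91] w 52.4 F [-0.4 -0.  -0.6] t 14.6
wp0: 1 calls  pos [1.18, 0.01, 0.0] dr [0.0, 0.001, 0.001]  end [445.9  -9.  -15.8]
wp1: 1 calls  pos [-2.6, 0.0, 0.0] dr [0.0, 0.0, 0.0]  end [446.   -8.9 114.2]
wp2: 3 calls  pos [-0.47, 2.46, 0.02] dr [-0.049, -0.029, 0.011]  end [555.7 330.7 192.4]
```

Call:
apply_moves:
  increments:
    - {"gripper": 60,"delta_pos": [1.18,0.01,0],"dr": [0,0.001,0.001]}
    - {"gripper": 60,"delta_pos": [1.18,0.01,0],"dr": [0,0.001,0.001]}
    - {"gripper": 60,"delta_pos": [1.18,0.01,0],"dr": [0,0.001,0.001]}
    - {"gripper": 60,"delta_pos": [1.18,0.01,0],"dr": [0,0.001,0.001]}
    - {"gripper": 60,"delta_pos": [1.18,0.01,0],"dr": [0,0.001,0.001]}

```text
t: 15.02
ee_pos: [445.7, -9.2, -16.5]
orientation: [0.542, 1.503, -0.544]
ft_force: [0.6, 0.8, -0.2]
width: 52.8
```

Call:
apply_moves:
  increments:
    - {"gripper": 60,"delta_pos": [0,0,0],"dr": [0,0,0]}
    - {"gripper": 0,"delta_pos": [0,0,0],"dr": [0,0,0]}
    - {"gripper": 0,"delta_pos": [0,0,0],"dr": [0,0,0]}
    - {"gripper": 0,"delta_pos": [0,0,0],"dr": [0,0,0]}
    - {"gripper": 0,"delta_pos": [0,0,0],"dr": [0,0,0]}

```text
t: 15.43
ee_pos: [445.7, -9.6, -15.5]
orientation: [0.543, 1.502, -0.544]
ft_force: [0.3, 0.7, -0.4]
width: 29.7
```

Call:
apply_moves:
  increments:
    - {"gripper": 0,"delta_pos": [0,0,0],"dr": [0,0,0]}
    - {"gripper": 0,"delta_pos": [0,0,0],"dr": [0,0,0]}
    - {"gripper": 0,"delta_pos": [0,0,0],"dr": [0,0,0]}
    - {"gripper": 0,"delta_pos": [0,0,0],"dr": [0,0,0]}
    - {"gripper": 0,"delta_pos": [0,0,0],"dr": [0,0,0]}

```text
t: 15.85
ee_pos: [445.6, -9.6, -15.6]
orientation: [0.543, 1.503, -0.545]
ft_force: [-1.4, -0.3, 6.0]
width: 23.8
```

Call:
apply_moves:
  increments:
    - {"gripper": 0,"delta_pos": [-2.6,0,0],"dr": [0,0,0]}
    - {"gripper": 0,"delta_pos": [-2.6,0,0],"dr": [0,0,0]}
    - {"gripper": 0,"delta_pos": [-2.6,0,0],"dr": [0,0,0]}
    - {"gripper": 0,"delta_pos": [-2.6,0,0],"dr": [0,0,0]}
    - {"gripper": 0,"delta_pos": [-2.6,0,0],"dr": [0,0,0]}

```text
t: 16.27
ee_pos: [445.0, -9.6, 115.1]
orientation: [0.543, 1.504, -0.545]
ft_force: [-0.0, -0.3, -1.3]
width: 23.9
```

Call:
apply_moves:
  increments:
    - {"gripper": 0,"delta_pos": [-0.47,2.46,0.02],"dr": [-0.049,-0.029,0.011]}
    - {"gripper": 0,"delta_pos": [-0.47,2.46,0.02],"dr": [-0.049,-0.029,0.011]}
    - {"gripper": 0,"delta_pos": [-0.47,2.46,0.02],"dr": [-0.049,-0.029,0.011]}
    - {"gripper": 0,"delta_pos": [-0.47,2.46,0.02],"dr": [-0.049,-0.029,0.011]}
    - {"gripper": 0,"delta_pos": [-0.47,2.46,0.02],"dr": [-0.049,-0.029,0.011]}

```text
t: 16.68
ee_pos: [514.3, 92.7, 139.8]
orientation: [0.344, 1.388, -0.341]
ft_force: [-1.1, -1.4, -0.4]
width: 23.7
```

Call:
apply_moves:
  increments:
    - {"gripper": 0,"delta_pos": [-0.47,2.46,0.02],"dr": [-0.049,-0.029,0.011]}
    - {"gripper": 0,"delta_pos": [-0.47,2.46,0.02],"dr": [-0.049,-0.029,0.011]}
    - {"gripper": 0,"delta_pos": [-0.47,2.46,0.02],"dr": [-0.049,-0.029,0.011]}
    - {"gripper": 0,"delta_pos": [-0.47,2.46,0.02],"dr": [-0.049,-0.029,0.011]}
    - {"gripper": 0,"delta_pos": [-0.47,2.46,0.02],"dr": [-0.049,-0.029,0.011]}

```text
t: 17.1
ee_pos: [551.5, 208.7, 167.4]
orientation: [0.151, 1.259, -0.145]
ft_force: [0.3, -1.0, 0.1]
width: 23.4
```

Call:
apply_moves:
  increments:
    - {"gripper": 0,"delta_pos": [-0.47,2.46,0.02],"dr": [-0.049,-0.029,0.011]}
    - {"gripper": 0,"delta_pos": [-0.47,2.46,0.02],"dr": [-0.049,-0.029,0.011]}
    - {"gripper": 0,"delta_pos": [-0.47,2.46,0.02],"dr": [-0.049,-0.029,0.011]}
    - {"gripper": 0,"delta_pos": [-0.47,2.46,0.02],"dr": [-0.049,-0.029,0.011]}
    - {"gripper": 0,"delta_pos": [-0.47,2.46,0.02],"dr": [-0.049,-0.029,0.011]}

```text
t: 17.52
ee_pos: [555.5, 331.0, 192.2]
orientation: [-0.036, 1.117, 0.045]
ft_force: [1.0, -0.3, -0.6]
width: 23.6
```

Call:
apply_moves:
  increments:
    - {"gripper": 0,"delta_pos": [0,0,0],"dr": [0,0,0]}
    - {"gripper": 0,"delta_pos": [0,0,0],"dr": [0,0,0]}
    - {"gripper": 0,"delta_pos": [0,0,0],"dr": [0,0,0]}
    - {"gripper": 0,"delta_pos": [0,0,0],"dr": [0,0,0]}
    - {"gripper": 0,"delta_pos": [0,0,0],"dr": [0,0,0]}

```text
t: 17.93
ee_pos: [555.9, 328.7, 191.7]
orientation: [-0.033, 1.119, 0.042]
ft_force: [0.2, 1.4, -0.6]
width: 24.1
```

```bash
cat > held.py <<'E'
from plan import *
Q=(wcloud(ctrl.get_image("wrist"))-O)@M
t=Q[(Q[...,0]>-42)&(Q[...,0]<-16)&(np.abs(Q[...,1])<25)&(Q[...,2]>-8)&(Q[...,2]<12)];print("trough",len(t),np.percentile(t,[2,50,98],axis=0).round(1).tolist())
f=Q[(Q[...,0]>-62)&(Q[...,0]<0)&(np.abs(Q[...,1])<12)&(Q[...,2]>50)&(Q[...,2]<88)]
print("held",len(f),np.percentile(f,[2,50,98],axis=0).round(1).tolist())
n=f[f[:,0]>-38];print("nose",len(n),np.percentile(n,[2,50,98],axis=0).round(1).tolist())
plan([E(chute((-58,0,20),-1))])
E
python3 held.py
```

```text
trough 1534 [[-41.3, -18.0, -2.4], [-28.6, 0.1, -0.9], [-16.2, 17.9, 5.7]]
held 2372 [[-61.3, -9.8, 68.1], [-44.9, 1.4, 81.3], [-26.4, 11.4, 83.3]]
nose 559 [[-37.7, -4.2, 68.1], [-31.0, 1.9, 76.5], [-26.3, 8.1, 78.5]]
now [556.  328.8 191.8] q [ 0.65  0.32  1.89 -0.46  0.6  -0.64] w 23.8 F [-0.   0.4 -0.3] t 18.0
wp0: 1 calls  pos [1.18, 0.04, 0.01] dr [-0.001, 0.0, 0.002]  end [582.  332.  138.9]
```

Call:
apply_moves:
  increments:
    - {"gripper": 0,"delta_pos": [1.18,0.04,0.01],"dr": [0,0,0.002]}
    - {"gripper": 0,"delta_pos": [1.18,0.04,0.01],"dr": [0,0,0.002]}
    - {"gripper": 0,"delta_pos": [1.18,0.04,0.01],"dr": [0,0,0.002]}
    - {"gripper": 0,"delta_pos": [1.18,0.04,0.01],"dr": [0,0,0.002]}
    - {"gripper": 0,"delta_pos": [1.18,0.04,0.01],"dr": [0,0,0.002]}

```text
t: 18.4
ee_pos: [582.2, 332.8, 137.2]
orientation: [-0.029, 1.12, 0.052]
ft_force: [0.8, -0.3, -0.8]
width: 23.8
```

Call:
apply_moves:
  increments:
    - {"gripper": 0,"delta_pos": [0,0,0],"dr": [0,0,0]}
    - {"gripper": 0,"delta_pos": [0,0,0],"dr": [0,0,0]}
    - {"gripper": 60,"delta_pos": [0,0,0],"dr": [0,0,0]}
    - {"gripper": 60,"delta_pos": [0,0,0],"dr": [0,0,0]}
    - {"gripper": 60,"delta_pos": [0,0,0],"dr": [0,0,0]}

```text
t: 18.82
ee_pos: [581.9, 333.4, 139.6]
orientation: [-0.028, 1.118, 0.053]
ft_force: [0.3, -0.1, 0.8]
width: 40.0
```

Call:
apply_moves:
  increments:
    - {"gripper": 60,"delta_pos": [0,0,0],"dr": [0,0,0]}
    - {"gripper": 60,"delta_pos": [-2,0,0],"dr": [0,0,0]}
    - {"gripper": 60,"delta_pos": [-2,0,0],"dr": [0,0,0]}
    - {"gripper": 60,"delta_pos": [-2,0,0],"dr": [0,0,0]}
    - {"gripper": 60,"delta_pos": [-2,0,0],"dr": [0,0,0]}

```text
t: 19.23
ee_pos: [546.4, 330.9, 212.0]
orientation: [-0.028, 1.118, 0.053]
ft_force: [0.0, -0.2, 0.4]
width: 52.7
```

```bash
python3 chk.py
python3 - <<'E'
from plan import *
Q=(wcloud(ctrl.get_image("wrist"))-O)@M
f=Q[(Q[...,0]>-92)&(Q[...,0]<-8)&(np.abs(Q[...,1])<14)&(Q[...,2]>5)&(Q[...,2]<28)];print("left in trough:",len(f))
plan([E(sensor(537.2,-57.2,195,80))])
E
```

```text
tab y [nan nan nan] 0
sensor [564.7  51.2] [42.9 23.7] yaw 5.9 3.7
sensor [537.7 -56.9] [43.6 23.6] yaw -165.3 -166.7
sensor [365.1 -80.3] [19.6 41.1] yaw 178.5 nan
left in trough: 0
now [547.4 331.7 212.9] q [ 0.65  0.28  1.89 -0.43  0.63 -0.67] w 52.7 F [0.4 0.6 0.6] t 19.4
wp0: 3 calls  pos [1.0, -2.54, -0.67] dr [-0.013, 0.03, 0.003]  end [544.6 -55.   45.3]
  return _methods._mean(a, axis=axis, dtype=dtype,
  ret = um.true_divide(
```

Call:
apply_moves:
  increments:
    - {"gripper": 60,"delta_pos": [1.0,-2.54,-0.67],"dr": [-0.013,0.03,0.003]}
    - {"gripper": 60,"delta_pos": [1.0,-2.54,-0.67],"dr": [-0.013,0.03,0.003]}
    - {"gripper": 60,"delta_pos": [1.0,-2.54,-0.67],"dr": [-0.013,0.03,0.003]}
    - {"gripper": 60,"delta_pos": [1.0,-2.54,-0.67],"dr": [-0.013,0.03,0.003]}
    - {"gripper": 60,"delta_pos": [1.0,-2.54,-0.67],"dr": [-0.013,0.03,0.003]}

```text
t: 19.8
ee_pos: [545.3, 201.9, 150.6]
orientation: [-0.084, 1.269, 0.102]
ft_force: [-0.9, 0.1, -0.2]
width: 52.6
```

Call:
apply_moves:
  increments:
    - {"gripper": 60,"delta_pos": [1.0,-2.54,-0.67],"dr": [-0.013,0.03,0.003]}
    - {"gripper": 60,"delta_pos": [1.0,-2.54,-0.67],"dr": [-0.013,0.03,0.003]}
    - {"gripper": 60,"delta_pos": [1.0,-2.54,-0.67],"dr": [-0.013,0.03,0.003]}
    - {"gripper": 60,"delta_pos": [1.0,-2.54,-0.67],"dr": [-0.013,0.03,0.003]}
    - {"gripper": 60,"delta_pos": [1.0,-2.54,-0.67],"dr": [-0.013,0.03,0.003]}

```text
t: 20.22
ee_pos: [543.8, 72.6, 94.9]
orientation: [-0.14, 1.417, 0.152]
ft_force: [1.1, -0.0, -0.4]
width: 52.9
```

Call:
apply_moves:
  increments:
    - {"gripper": 60,"delta_pos": [1.0,-2.54,-0.67],"dr": [-0.013,0.03,0.003]}
    - {"gripper": 60,"delta_pos": [1.0,-2.54,-0.67],"dr": [-0.013,0.03,0.003]}
    - {"gripper": 60,"delta_pos": [1.0,-2.54,-0.67],"dr": [-0.013,0.03,0.003]}
    - {"gripper": 60,"delta_pos": [1.0,-2.54,-0.67],"dr": [-0.013,0.03,0.003]}
    - {"gripper": 60,"delta_pos": [1.0,-2.54,-0.67],"dr": [-0.013,0.03,0.003]}

```text
t: 20.63
ee_pos: [542.7, -57.8, 42.4]
orientation: [-0.197, 1.564, 0.203]
ft_force: [0.2, -0.1, -0.1]
width: 52.4
```

Call:
apply_moves:
  increments:
    - {"gripper": 60,"delta_pos": [0,0,0],"dr": [0,0,0]}
    - {"gripper": 60,"delta_pos": [0,0,0],"dr": [0,0,0]}
    - {"gripper": 60,"delta_pos": [0,0,0],"dr": [0,0,0]}
    - {"gripper": 60,"delta_pos": [0,0,0],"dr": [0,0,0]}
    - {"gripper": 60,"delta_pos": [0,0,0],"dr": [0,0,0]}

```text
t: 21.05
ee_pos: [543.3, -55.3, 44.4]
orientation: [-0.198, 1.56, 0.204]
ft_force: [-0.5, -0.5, -1.1]
width: 53.1
```

```bash
python3 seen.py 537 -57
python3 - <<'E'
from plan import *
print(sensor(537.4,-57.2,195,0)[0])
g=E(sensor(537.4,-57.2,195,17.5));u=(g[0]+[0,0,130],g[1])
plan([g,u,E(chute((-58,0,80),-1))])
E
```

```text
wrist block 1540 ((543.0950927734375, -55.68060302734375), (29.370512008666992, 22.817493438720703), 15.534990310668945)
[544.16148078 -55.38826668   0.        ]
now [543.4 -55.3  44.6] q [-0.13  0.53  1.89  0.01  0.72 -1.96] w 52.7 F [-0.2 -0.5 -0.3] t 21.1
wp0: 1 calls  pos [1.21, -0.01, 0.05] dr [-0.001, 0.0, -0.001]  end [546.  -55.1 -15.9]
wp1: 1 calls  pos [-2.6, 0.0, 0.01] dr [0.0, 0.0, 0.0]  end [546.2 -54.8 114.1]
wp2: 3 calls  pos [-0.44, 2.52, 0.6] dr [0.013, -0.03, -0.003]  end [554.9 330.9 193.4]
```

Call:
apply_moves:
  increments:
    - {"gripper": 60,"delta_pos": [1.21,-0.01,0.03],"dr": [-0.001,0,-0.001]}
    - {"gripper": 60,"delta_pos": [1.21,-0.01,0.03],"dr": [-0.001,0,-0.001]}
    - {"gripper": 60,"delta_pos": [1.21,-0.01,0.03],"dr": [-0.001,0,-0.001]}
    - {"gripper": 60,"delta_pos": [1.21,-0.01,0.03],"dr": [-0.001,0,-0.001]}
    - {"gripper": 60,"delta_pos": [1.21,-0.01,0.03],"dr": [-0.001,0,-0.001]}

```text
t: 21.52
ee_pos: [544.5, -56.0, -18.1]
orientation: [-0.205, 1.561, 0.203]
ft_force: [-0.1, 0.6, 1.2]
width: 52.6
```

Call:
apply_moves:
  increments:
    - {"gripper": 60,"delta_pos": [0,0,0],"dr": [0,0,0]}
    - {"gripper": 0,"delta_pos": [0,0,0],"dr": [0,0,0]}
    - {"gripper": 0,"delta_pos": [0,0,0],"dr": [0,0,0]}
    - {"gripper": 0,"delta_pos": [0,0,0],"dr": [0,0,0]}
    - {"gripper": 0,"delta_pos": [0,0,0],"dr": [0,0,0]}

```text
t: 21.93
ee_pos: [545.5, -56.3, -15.7]
orientation: [-0.205, 1.559, 0.203]
ft_force: [0.3, 0.2, -0.3]
width: 29.2
```

Call:
apply_moves:
  increments:
    - {"gripper": 0,"delta_pos": [0,0,0],"dr": [0,0,0]}
    - {"gripper": 0,"delta_pos": [0,0,0],"dr": [0,0,0]}
    - {"gripper": 0,"delta_pos": [0,0,0],"dr": [0,0,0]}
    - {"gripper": 0,"delta_pos": [0,0,0],"dr": [0,0,0]}
    - {"gripper": 0,"delta_pos": [0,0,0],"dr": [0,0,0]}

```text
t: 22.35
ee_pos: [545.5, -56.2, -15.7]
orientation: [-0.205, 1.559, 0.203]
ft_force: [-0.7, -0.8, 6.3]
width: 23.8
```

Call:
apply_moves:
  increments:
    - {"gripper": 0,"delta_pos": [-2.6,0,0],"dr": [0,0,0]}
    - {"gripper": 0,"delta_pos": [-2.6,0,0],"dr": [0,0,0]}
    - {"gripper": 0,"delta_pos": [-2.6,0,0],"dr": [0,0,0]}
    - {"gripper": 0,"delta_pos": [-2.6,0,0],"dr": [0,0,0]}
    - {"gripper": 0,"delta_pos": [-2.6,0,0],"dr": [0,0,0]}

```text
t: 22.77
ee_pos: [544.3, -56.0, 114.8]
orientation: [-0.205, 1.56, 0.203]
ft_force: [0.9, -0.4, -0.1]
width: 23.8
```

Call:
apply_moves:
  increments:
    - {"gripper": 0,"delta_pos": [-0.44,2.52,0.6],"dr": [0.013,-0.03,-0.003]}
    - {"gripper": 0,"delta_pos": [-0.44,2.52,0.6],"dr": [0.013,-0.03,-0.003]}
    - {"gripper": 0,"delta_pos": [-0.44,2.52,0.6],"dr": [0.013,-0.03,-0.003]}
    - {"gripper": 0,"delta_pos": [-0.44,2.52,0.6],"dr": [0.013,-0.03,-0.003]}
    - {"gripper": 0,"delta_pos": [-0.44,2.52,0.6],"dr": [0.013,-0.03,-0.003]}

```text
t: 23.18
ee_pos: [542.9, 74.3, 137.0]
orientation: [-0.146, 1.412, 0.152]
ft_force: [0.1, 0.6, -0.0]
width: 23.7
```

Call:
apply_moves:
  increments:
    - {"gripper": 0,"delta_pos": [-0.44,2.52,0.6],"dr": [0.013,-0.03,-0.003]}
    - {"gripper": 0,"delta_pos": [-0.44,2.52,0.6],"dr": [0.013,-0.03,-0.003]}
    - {"gripper": 0,"delta_pos": [-0.44,2.52,0.6],"dr": [0.013,-0.03,-0.003]}
    - {"gripper": 0,"delta_pos": [-0.44,2.52,0.6],"dr": [0.013,-0.03,-0.003]}
    - {"gripper": 0,"delta_pos": [-0.44,2.52,0.6],"dr": [0.013,-0.03,-0.003]}

```text
t: 23.6
ee_pos: [546.1, 203.1, 163.2]
orientation: [-0.09, 1.265, 0.102]
ft_force: [0.1, -0.0, -0.2]
width: 23.6
```

Call:
apply_moves:
  increments:
    - {"gripper": 0,"delta_pos": [-0.44,2.52,0.6],"dr": [0.013,-0.03,-0.003]}
    - {"gripper": 0,"delta_pos": [-0.44,2.52,0.6],"dr": [0.013,-0.03,-0.003]}
    - {"gripper": 0,"delta_pos": [-0.44,2.52,0.6],"dr": [0.013,-0.03,-0.003]}
    - {"gripper": 0,"delta_pos": [-0.44,2.52,0.6],"dr": [0.013,-0.03,-0.003]}
    - {"gripper": 0,"delta_pos": [-0.44,2.52,0.6],"dr": [0.013,-0.03,-0.003]}

```text
t: 24.02
ee_pos: [553.6, 330.7, 193.3]
orientation: [-0.035, 1.116, 0.054]
ft_force: [0.5, -0.2, -1.0]
width: 23.5
```

Call:
apply_moves:
  increments:
    - {"gripper": 0,"delta_pos": [0,0,0],"dr": [0,0,0]}
    - {"gripper": 0,"delta_pos": [0,0,0],"dr": [0,0,0]}
    - {"gripper": 0,"delta_pos": [0,0,0],"dr": [0,0,0]}
    - {"gripper": 0,"delta_pos": [0,0,0],"dr": [0,0,0]}
    - {"gripper": 0,"delta_pos": [0,0,0],"dr": [0,0,0]}

```text
t: 24.43
ee_pos: [554.0, 328.3, 192.8]
orientation: [-0.035, 1.118, 0.053]
ft_force: [0.4, 0.0, -0.3]
width: 23.9
```

```bash
python3 held.py
```

```text
trough 1506 [[-41.4, -17.9, -2.5], [-28.9, 0.2, -0.9], [-16.7, 18.3, 5.7]]
held 2308 [[-61.3, -9.2, 70.2], [-44.6, 1.5, 83.1], [-26.5, 11.5, 85.1]]
nose 557 [[-37.8, -3.5, 70.2], [-31.0, 2.6, 78.3], [-26.3, 8.8, 80.5]]
now [554.1 328.4 192.9] q [ 0.64  0.32  1.89 -0.45  0.59 -0.66] w 23.6 F [ 0.  -0.4 -0.2] t 24.5
wp0: 1 calls  pos [1.21, 0.04, 0.04] dr [0.001, 0.0, 0.0]  end [582.2 332.  139.3]
```

Call:
apply_moves:
  increments:
    - {"gripper": 0,"delta_pos": [1.21,0.05,0.04],"dr": [0.001,0,0]}
    - {"gripper": 0,"delta_pos": [1.21,0.05,0.04],"dr": [0.001,0,0]}
    - {"gripper": 0,"delta_pos": [1.21,0.05,0.04],"dr": [0.001,0,0]}
    - {"gripper": 0,"delta_pos": [1.21,0.05,0.04],"dr": [0.001,0,0]}
    - {"gripper": 0,"delta_pos": [1.21,0.05,0.04],"dr": [0.001,0,0]}

```text
t: 24.9
ee_pos: [582.5, 333.5, 137.7]
orientation: [-0.032, 1.118, 0.051]
ft_force: [0.5, -1.1, -1.1]
width: 23.8
```

Call:
apply_moves:
  increments:
    - {"gripper": 0,"delta_pos": [0,0,0],"dr": [0,0,0]}
    - {"gripper": 0,"delta_pos": [0,0,0],"dr": [0,0,0]}
    - {"gripper": 60,"delta_pos": [0,0,0],"dr": [0,0,0]}
    - {"gripper": 60,"delta_pos": [0,0,0],"dr": [0,0,0]}
    - {"gripper": 60,"delta_pos": [0,0,0],"dr": [0,0,0]}

```text
t: 25.32
ee_pos: [582.1, 334.0, 140.2]
orientation: [-0.031, 1.117, 0.052]
ft_force: [0.2, -0.2, -0.2]
width: 40.7
```

Call:
apply_moves:
  increments:
    - {"gripper": 60,"delta_pos": [0,0,0],"dr": [0,0,0]}
    - {"gripper": 60,"delta_pos": [-2,0,0],"dr": [0,0,0]}
    - {"gripper": 60,"delta_pos": [-2,0,0],"dr": [0,0,0]}
    - {"gripper": 60,"delta_pos": [-2,0,0],"dr": [0,0,0]}
    - {"gripper": 60,"delta_pos": [-2,0,0],"dr": [0,0,0]}

```text
t: 25.73
ee_pos: [546.6, 331.7, 212.5]
orientation: [-0.031, 1.117, 0.052]
ft_force: [-0.7, -0.3, -0.4]
width: 52.5
```

Run:
```python
from plan import *
from chk import sensors
sensors()
Q=(wcloud(ctrl.get_image("wrist"))-O)@M
f=Q[(Q[...,0]>-92)&(Q[...,0]<-8)&(np.abs(Q[...,1])<14)&(Q[...,2]>5)&(Q[...,2]<28)];print("left in trough:",len(f))
mid=E((np.array([540,190,150.]),Rdown(np.pi/2,-1)))
plan([mid,E(sensor(564.4,51.1,2,80))])
```

```text
sensor [564.6  51.1] [42.5 23.6] yaw 5.9 4.3
sensor [365.1 -80.3] [19.7 41.1] yaw 178.2 nan
left in trough: 0
now [547.6 332.9 215.1] q [ 0.66  0.28  1.89 -0.43  0.63 -0.66] w 52.4 F [ 1.3  0.1 -0.4] t 25.8
wp0: 3 calls  pos [0.74, -0.95, 0.49] dr [0.106, 0.023, -0.025]  end [540.  187.8 116.8]
wp1: 3 calls  pos [0.47, 0.75, 0.69] dr [0.103, 0.0, 0.0]  end [555.6  50.3  46.8]
```

Call:
apply_moves:
  increments:
    - {"gripper": 60,"delta_pos": [0.74,-0.95,0.49],"dr": [0.106,0.023,-0.025]}
    - {"gripper": 60,"delta_pos": [0.74,-0.95,0.49],"dr": [0.106,0.023,-0.025]}
    - {"gripper": 60,"delta_pos": [0.74,-0.95,0.49],"dr": [0.106,0.023,-0.025]}
    - {"gripper": 60,"delta_pos": [0.74,-0.95,0.49],"dr": [0.106,0.023,-0.025]}
    - {"gripper": 60,"delta_pos": [0.74,-0.95,0.49],"dr": [0.106,0.023,-0.025]}

```text
t: 26.25
ee_pos: [576.5, 280.4, 184.1]
orientation: [0.377, 1.213, -0.366]
ft_force: [0.1, 0.6, -0.4]
width: 52.7
```

Call:
apply_moves:
  increments:
    - {"gripper": 60,"delta_pos": [0.74,-0.95,0.49],"dr": [0.106,0.023,-0.025]}
    - {"gripper": 60,"delta_pos": [0.74,-0.95,0.49],"dr": [0.106,0.023,-0.025]}
    - {"gripper": 60,"delta_pos": [0.74,-0.95,0.49],"dr": [0.106,0.023,-0.025]}
    - {"gripper": 60,"delta_pos": [0.74,-0.95,0.49],"dr": [0.106,0.023,-0.025]}
    - {"gripper": 60,"delta_pos": [0.74,-0.95,0.49],"dr": [0.106,0.023,-0.025]}

```text
t: 26.67
ee_pos: [572.9, 225.8, 149.8]
orientation: [0.788, 1.245, -0.789]
ft_force: [-0.3, -0.4, -0.4]
width: 52.6
```

Call:
apply_moves:
  increments:
    - {"gripper": 60,"delta_pos": [0.74,-0.95,0.49],"dr": [0.106,0.023,-0.025]}
    - {"gripper": 60,"delta_pos": [0.74,-0.95,0.49],"dr": [0.106,0.023,-0.025]}
    - {"gripper": 60,"delta_pos": [0.74,-0.95,0.49],"dr": [0.106,0.023,-0.025]}
    - {"gripper": 60,"delta_pos": [0.74,-0.95,0.49],"dr": [0.106,0.023,-0.025]}
    - {"gripper": 60,"delta_pos": [0.74,-0.95,0.49],"dr": [0.106,0.023,-0.025]}

```text
t: 27.08
ee_pos: [538.9, 185.6, 112.6]
orientation: [1.203, 1.207, -1.216]
ft_force: [0.1, -0.0, 0.2]
width: 52.4
```

Run:
```python
from plan import *
plan([E(sensor(564.4,51.1,3,80))])
```

```text
now [538.9 185.6 112.6] q [ 0.31  0.46  1.81 -0.01  0.89  0.32] w 52.4 F [ 0.1 -0.   0.2] t 27.1
wp0: 3 calls  pos [0.44, 0.74, 0.67] dr [0.101, 0.001, 0.0]  end [556.1  50.8  46.4]
```

Call:
apply_moves:
  increments:
    - {"gripper": 60,"delta_pos": [0.44,0.74,0.67],"dr": [0.101,0.001,0]}
    - {"gripper": 60,"delta_pos": [0.44,0.74,0.67],"dr": [0.101,0.001,0]}
    - {"gripper": 60,"delta_pos": [0.44,0.74,0.67],"dr": [0.101,0.001,0]}
    - {"gripper": 60,"delta_pos": [0.44,0.74,0.67],"dr": [0.101,0.001,0]}
    - {"gripper": 60,"delta_pos": [0.44,0.74,0.67],"dr": [0.101,0.001,0]}

```text
t: 27.5
ee_pos: [568.7, 145.8, 90.7]
orientation: [1.568, 0.925, -1.573]
ft_force: [-0.3, 0.2, -0.0]
width: 52.9
```

Call:
apply_moves:
  increments:
    - {"gripper": 60,"delta_pos": [0.44,0.74,0.67],"dr": [0.101,0.001,0]}
    - {"gripper": 60,"delta_pos": [0.44,0.74,0.67],"dr": [0.101,0.001,0]}
    - {"gripper": 60,"delta_pos": [0.44,0.74,0.67],"dr": [0.101,0.001,0]}
    - {"gripper": 60,"delta_pos": [0.44,0.74,0.67],"dr": [0.101,0.001,0]}
    - {"gripper": 60,"delta_pos": [0.44,0.74,0.67],"dr": [0.101,0.001,0]}

```text
t: 27.92
ee_pos: [575.1, 96.8, 68.7]
orientation: [1.906, 0.549, -1.902]
ft_force: [0.4, 0.2, -0.4]
width: 52.4
```

Call:
apply_moves:
  increments:
    - {"gripper": 60,"delta_pos": [0.44,0.74,0.67],"dr": [0.101,0.001,0]}
    - {"gripper": 60,"delta_pos": [0.44,0.74,0.67],"dr": [0.101,0.001,0]}
    - {"gripper": 60,"delta_pos": [0.44,0.74,0.67],"dr": [0.101,0.001,0]}
    - {"gripper": 60,"delta_pos": [0.44,0.74,0.67],"dr": [0.101,0.001,0]}
    - {"gripper": 60,"delta_pos": [0.44,0.74,0.67],"dr": [0.101,0.001,0]}

```text
t: 28.33
ee_pos: [556.9, 50.8, 46.6]
orientation: [2.201, 0.064, -2.188]
ft_force: [0.5, 0.0, 0.1]
width: 52.3
```

Call:
apply_moves:
  increments:
    - {"gripper": 60,"delta_pos": [0,0,0],"dr": [0,0,0]}
    - {"gripper": 60,"delta_pos": [0,0,0],"dr": [0,0,0]}
    - {"gripper": 60,"delta_pos": [0,0,0],"dr": [0,0,0]}
    - {"gripper": 60,"delta_pos": [0,0,0],"dr": [0,0,0]}
    - {"gripper": 60,"delta_pos": [0,0,0],"dr": [0,0,0]}

```text
t: 28.75
ee_pos: [557.6, 52.0, 47.9]
orientation: [2.199, 0.072, -2.183]
ft_force: [-0.1, -0.2, 0.0]
width: 52.7
```

```bash
python3 seen.py 564 51
python3 - <<'E'
from plan import *
print(sensor(564.4,51.1,3.5,0)[0])
g=E(sensor(564.4,51.1,3.5,17.5));u=(g[0]+[0,0,130],g[1])
mid=E((np.array([540,190,170.]),Rdown(np.pi/2,-1)))
plan([g,u,mid,E(chute((-58,0,80),-1))])
E
```

```text
wrist block 1513 ((557.0397338867188, 50.146915435791016), (29.329233169555664, 22.392269134521484), 6.228727340698242)
[557.41305641  50.67266022   0.        ]
now [557.5  52.   47.9] q [0.07 0.54 1.87 0.   0.73 1.58] w 52.7 F [0.3 0.5 0.2] t 28.8
wp0: 1 calls  pos [1.28, 0.03, 0.05] dr [0.0, -0.001, 0.001]  end [555.4  50.4 -16.1]
wp1: 1 calls  pos [-2.6, 0.0, 0.0] dr [0.0, 0.0, 0.0]  end [555.1  50.7 113.9]
wp2: 3 calls  pos [-0.15, -0.8, -0.62] dr [-0.101, 0.0, 0.0]  end [539.9 187.7 136.1]
wp3: 3 calls  pos [-0.47, 0.87, -0.61] dr [-0.106, -0.023, 0.024]  end [556.  330.9 193.4]
```

Call:
apply_moves:
  increments:
    - {"gripper": 60,"delta_pos": [1.28,0.03,0.04],"dr": [-0.009,-0.001,0.001]}
    - {"gripper": 60,"delta_pos": [1.28,0.03,0.04],"dr": [-0.009,-0.001,0.001]}
    - {"gripper": 60,"delta_pos": [1.28,0.03,0.04],"dr": [-0.009,-0.001,0.001]}
    - {"gripper": 60,"delta_pos": [1.28,0.03,0.04],"dr": [-0.009,-0.001,0.001]}
    - {"gripper": 60,"delta_pos": [1.28,0.03,0.04],"dr": [-0.009,-0.001,0.001]}

```text
t: 29.22
ee_pos: [554.8, 50.0, -18.3]
orientation: [2.166, 0.113, -2.165]
ft_force: [-0.4, -0.6, 0.4]
width: 52.8
```

Call:
apply_moves:
  increments:
    - {"gripper": 60,"delta_pos": [0,0,0],"dr": [0,0,0]}
    - {"gripper": 0,"delta_pos": [0,0,0],"dr": [0,0,0]}
    - {"gripper": 0,"delta_pos": [0,0,0],"dr": [0,0,0]}
    - {"gripper": 0,"delta_pos": [0,0,0],"dr": [0,0,0]}
    - {"gripper": 0,"delta_pos": [0,0,0],"dr": [0,0,0]}

```text
t: 29.63
ee_pos: [556.1, 50.1, -15.6]
orientation: [2.169, 0.113, -2.163]
ft_force: [-0.5, -1.1, 0.8]
width: 29.3
```

Call:
apply_moves:
  increments:
    - {"gripper": 0,"delta_pos": [0,0,0],"dr": [0,0,0]}
    - {"gripper": 0,"delta_pos": [0,0,0],"dr": [0,0,0]}
    - {"gripper": 0,"delta_pos": [0,0,0],"dr": [0,0,0]}
    - {"gripper": 0,"delta_pos": [0,0,0],"dr": [0,0,0]}
    - {"gripper": 0,"delta_pos": [0,0,0],"dr": [0,0,0]}

```text
t: 30.05
ee_pos: [556.0, 50.1, -15.7]
orientation: [2.169, 0.113, -2.163]
ft_force: [-0.5, -0.6, 5.4]
width: 24.0
```

Call:
apply_moves:
  increments:
    - {"gripper": 0,"delta_pos": [-2.6,0,0],"dr": [0,0,0]}
    - {"gripper": 0,"delta_pos": [-2.6,0,0],"dr": [0,0,0]}
    - {"gripper": 0,"delta_pos": [-2.6,0,0],"dr": [0,0,0]}
    - {"gripper": 0,"delta_pos": [-2.6,0,0],"dr": [0,0,0]}
    - {"gripper": 0,"delta_pos": [-2.6,0,0],"dr": [0,0,0]}

```text
t: 30.47
ee_pos: [554.7, 50.3, 114.7]
orientation: [2.167, 0.113, -2.165]
ft_force: [-0.7, 0.3, -0.6]
width: 23.7
```

Call:
apply_moves:
  increments:
    - {"gripper": 0,"delta_pos": [-0.15,-0.8,-0.62],"dr": [-0.098,0,0]}
    - {"gripper": 0,"delta_pos": [-0.15,-0.8,-0.62],"dr": [-0.098,0,0]}
    - {"gripper": 0,"delta_pos": [-0.15,-0.8,-0.62],"dr": [-0.098,0,0]}
    - {"gripper": 0,"delta_pos": [-0.15,-0.8,-0.62],"dr": [-0.098,0,0]}
    - {"gripper": 0,"delta_pos": [-0.15,-0.8,-0.62],"dr": [-0.098,0,0]}

```text
t: 30.88
ee_pos: [572.8, 97.7, 121.2]
orientation: [1.879, 0.579, -1.877]
ft_force: [-1.0, 0.2, -0.7]
width: 23.6
```

Call:
apply_moves:
  increments:
    - {"gripper": 0,"delta_pos": [-0.15,-0.8,-0.62],"dr": [-0.098,0,0]}
    - {"gripper": 0,"delta_pos": [-0.15,-0.8,-0.62],"dr": [-0.098,0,0]}
    - {"gripper": 0,"delta_pos": [-0.15,-0.8,-0.62],"dr": [-0.098,0,0]}
    - {"gripper": 0,"delta_pos": [-0.15,-0.8,-0.62],"dr": [-0.098,0,0]}
    - {"gripper": 0,"delta_pos": [-0.15,-0.8,-0.62],"dr": [-0.098,0,0]}

```text
t: 31.3
ee_pos: [565.8, 147.4, 128.4]
orientation: [1.553, 0.94, -1.552]
ft_force: [0.5, 0.6, -1.1]
width: 23.5
```

Call:
apply_moves:
  increments:
    - {"gripper": 0,"delta_pos": [-0.15,-0.8,-0.62],"dr": [-0.098,0,0]}
    - {"gripper": 0,"delta_pos": [-0.15,-0.8,-0.62],"dr": [-0.098,0,0]}
    - {"gripper": 0,"delta_pos": [-0.15,-0.8,-0.62],"dr": [-0.098,0,0]}
    - {"gripper": 0,"delta_pos": [-0.15,-0.8,-0.62],"dr": [-0.098,0,0]}
    - {"gripper": 0,"delta_pos": [-0.15,-0.8,-0.62],"dr": [-0.098,0,0]}

```text
t: 31.72
ee_pos: [536.3, 188.1, 135.7]
orientation: [1.201, 1.211, -1.202]
ft_force: [0.2, -0.1, 0.8]
width: 23.4
```

Run:
```python
from plan import *
plan([E(chute((-58,0,80),-1))])
```

```text
now [536.3 188.1 135.7] q [ 0.32  0.42  1.8  -0.    0.92  0.31] w 23.4 F [ 0.2 -0.1  0.8] t 31.7
wp0: 3 calls  pos [-0.46, 0.89, -0.59] dr [-0.106, -0.023, 0.024]  end [555.9 331.3 192.4]
```

Call:
apply_moves:
  increments:
    - {"gripper": 0,"delta_pos": [-0.46,0.89,-0.59],"dr": [-0.106,-0.023,0.024]}
    - {"gripper": 0,"delta_pos": [-0.46,0.89,-0.59],"dr": [-0.106,-0.023,0.024]}
    - {"gripper": 0,"delta_pos": [-0.46,0.89,-0.59],"dr": [-0.106,-0.023,0.024]}
    - {"gripper": 0,"delta_pos": [-0.46,0.89,-0.59],"dr": [-0.106,-0.023,0.024]}
    - {"gripper": 0,"delta_pos": [-0.46,0.89,-0.59],"dr": [-0.106,-0.023,0.024]}

```text
t: 32.13
ee_pos: [572.5, 227.0, 159.1]
orientation: [0.783, 1.247, -0.778]
ft_force: [0.6, 0.6, -0.9]
width: 23.5
```

Call:
apply_moves:
  increments:
    - {"gripper": 0,"delta_pos": [-0.46,0.89,-0.59],"dr": [-0.106,-0.023,0.024]}
    - {"gripper": 0,"delta_pos": [-0.46,0.89,-0.59],"dr": [-0.106,-0.023,0.024]}
    - {"gripper": 0,"delta_pos": [-0.46,0.89,-0.59],"dr": [-0.106,-0.023,0.024]}
    - {"gripper": 0,"delta_pos": [-0.46,0.89,-0.59],"dr": [-0.106,-0.023,0.024]}
    - {"gripper": 0,"delta_pos": [-0.46,0.89,-0.59],"dr": [-0.106,-0.023,0.024]}

```text
t: 32.55
ee_pos: [579.8, 280.4, 179.3]
orientation: [0.369, 1.215, -0.361]
ft_force: [-1.2, 0.8, -1.2]
width: 23.8
```

Call:
apply_moves:
  increments:
    - {"gripper": 0,"delta_pos": [-0.46,0.89,-0.59],"dr": [-0.106,-0.023,0.024]}
    - {"gripper": 0,"delta_pos": [-0.46,0.89,-0.59],"dr": [-0.106,-0.023,0.024]}
    - {"gripper": 0,"delta_pos": [-0.46,0.89,-0.59],"dr": [-0.106,-0.023,0.024]}
    - {"gripper": 0,"delta_pos": [-0.46,0.89,-0.59],"dr": [-0.106,-0.023,0.024]}
    - {"gripper": 0,"delta_pos": [-0.46,0.89,-0.59],"dr": [-0.106,-0.023,0.024]}

```text
t: 32.97
ee_pos: [556.6, 331.4, 192.4]
orientation: [-0.038, 1.121, 0.05]
ft_force: [-0.7, -0.2, -1.0]
width: 23.5
```

Call:
apply_moves:
  increments:
    - {"gripper": 0,"delta_pos": [0,0,0],"dr": [0,0,0]}
    - {"gripper": 0,"delta_pos": [0,0,0],"dr": [0,0,0]}
    - {"gripper": 0,"delta_pos": [0,0,0],"dr": [0,0,0]}
    - {"gripper": 0,"delta_pos": [0,0,0],"dr": [0,0,0]}
    - {"gripper": 0,"delta_pos": [0,0,0],"dr": [0,0,0]}

```text
t: 33.38
ee_pos: [557.7, 330.5, 192.5]
orientation: [-0.032, 1.122, 0.044]
ft_force: [-0.1, -0.1, 0.1]
width: 23.7
```

```bash
python3 held.py
```

```text
trough 1537 [[-41.6, -18.0, -2.5], [-28.6, -0.1, -0.9], [-16.5, 17.9, 5.7]]
held 2336 [[-61.3, -11.2, 67.0], [-46.0, 0.3, 81.1], [-28.4, 11.3, 83.2]]
nose 488 [[-37.7, -5.8, 67.1], [-32.1, 0.3, 76.4], [-28.2, 7.0, 78.4]]
now [557.7 330.5 192.5] q [ 0.64  0.32  1.88 -0.44  0.6  -0.65] w 23.7 F [ 0.2  0.5 -0.8] t 33.4
wp0: 1 calls  pos [1.17, 0.0, -0.02] dr [-0.001, -0.001, 0.001]  end [582.2 331.7 139.4]
```

Call:
apply_moves:
  increments:
    - {"gripper": 0,"delta_pos": [1.17,0.01,-0.02],"dr": [-0.001,-0.001,0.001]}
    - {"gripper": 0,"delta_pos": [1.17,0.01,-0.02],"dr": [-0.001,-0.001,0.001]}
    - {"gripper": 0,"delta_pos": [1.17,0.01,-0.02],"dr": [-0.001,-0.001,0.001]}
    - {"gripper": 0,"delta_pos": [1.17,0.01,-0.02],"dr": [-0.001,-0.001,0.001]}
    - {"gripper": 0,"delta_pos": [1.17,0.01,-0.02],"dr": [-0.001,-0.001,0.001]}

```text
t: 33.85
ee_pos: [581.9, 332.3, 137.5]
orientation: [-0.035, 1.118, 0.053]
ft_force: [0.1, -0.4, -0.5]
width: 23.7
```

Call:
apply_moves:
  increments:
    - {"gripper": 0,"delta_pos": [0,0,0],"dr": [0,0,0]}
    - {"gripper": 0,"delta_pos": [0,0,0],"dr": [0,0,0]}
    - {"gripper": 60,"delta_pos": [0,0,0],"dr": [0,0,0]}
    - {"gripper": 60,"delta_pos": [0,0,0],"dr": [0,0,0]}
    - {"gripper": 60,"delta_pos": [0,0,0],"dr": [0,0,0]}

```text
t: 34.27
ee_pos: [581.7, 332.8, 140.0]
orientation: [-0.035, 1.116, 0.054]
ft_force: [0.6, -1.0, -0.0]
width: 40.1
```

Call:
apply_moves:
  increments:
    - {"gripper": 60,"delta_pos": [0,0,0],"dr": [0,0,0]}
    - {"gripper": 45,"delta_pos": [-2,0,0],"dr": [0,0,0]}
    - {"gripper": 45,"delta_pos": [-2,0,0],"dr": [0,0,0]}
    - {"gripper": 45,"delta_pos": [-2,0,0],"dr": [0,0,0]}
    - {"gripper": 45,"delta_pos": [-2,0,0],"dr": [0,0,0]}

```text
t: 34.68
ee_pos: [546.1, 330.5, 212.4]
orientation: [-0.035, 1.117, 0.053]
ft_force: [0.2, -0.2, 0.2]
width: 39.7
```

Run:
```python
from plan import *
from chk import sensors
sensors()
Q=(wcloud(ctrl.get_image("wrist"))-O)@M
f=Q[(Q[...,0]>-92)&(Q[...,0]<-8)&(np.abs(Q[...,1])<14)&(Q[...,2]>5)&(Q[...,2]<28)];print("left in trough:",len(f))
f=Q[(Q[...,0]>-14)&(Q[...,0]<6)&(Q[...,1]<-60)&(Q[...,1]>-115)&(Q[...,2]>40)&(Q[...,2]<53)];print("tab",len(f),np.percentile(f,[2,50,98],axis=0).round(1).tolist() if len(f) else "")
plan([E(chute((-4,-94,85),-1)),E(chute((-4,-94,43),-1))])
```

```text
sensor [365.2 -80.1] [19.5 41.1] yaw 178.5 nan
left in trough: 0
tab 317 [[-10.8, -98.6, 40.4], [-2.4, -92.7, 47.9], [5.5, -89.5, 49.6]]
now [547.2 331.7 214.9] q [ 0.66  0.28  1.89 -0.43  0.63 -0.67] w 39.4 F [-0.2  0.1  0.5] t 34.8
wp0: 1 calls  pos [0.37, 1.85, -1.12] dr [0.001, 0.001, -0.001]  end [499.7 421.6 173.7]
wp1: 1 calls  pos [0.84, 0.0, 0.0] dr [0.0, 0.0, 0.0]  end [518.1 422.6 136. ]
```

Call:
apply_moves:
  increments:
    - {"gripper": 45,"delta_pos": [0.37,1.85,-1.12],"dr": [0.001,0.001,-0.001]}
    - {"gripper": 45,"delta_pos": [0.37,1.85,-1.12],"dr": [0.001,0.001,-0.001]}
    - {"gripper": 45,"delta_pos": [0.37,1.85,-1.12],"dr": [0.001,0.001,-0.001]}
    - {"gripper": 45,"delta_pos": [0.37,1.85,-1.12],"dr": [0.001,0.001,-0.001]}
    - {"gripper": 45,"delta_pos": [0.37,1.85,-1.12],"dr": [0.001,0.001,-0.001]}

```text
t: 35.2
ee_pos: [498.7, 420.9, 168.8]
orientation: [-0.034, 1.122, 0.046]
ft_force: [-0.1, 0.1, 0.4]
width: 39.6
```

Call:
apply_moves:
  increments:
    - {"gripper": 45,"delta_pos": [0,0,0],"dr": [0,0,0]}
    - {"gripper": 45,"delta_pos": [1.05,0,0],"dr": [0,0,0]}
    - {"gripper": 45,"delta_pos": [1.05,0,0],"dr": [0,0,0]}
    - {"gripper": 45,"delta_pos": [1.05,0,0],"dr": [0,0,0]}
    - {"gripper": 45,"delta_pos": [1.05,0,0],"dr": [0,0,0]}

```text
t: 35.62
ee_pos: [518.2, 420.1, 131.0]
orientation: [-0.033, 1.122, 0.045]
ft_force: [0.6, -0.4, -0.5]
width: 39.5
```

Call:
apply_moves:
  increments:
    - {"gripper": 45,"delta_pos": [0,0,0],"dr": [0,0,0]}
    - {"gripper": 0,"delta_pos": [0,0,0],"dr": [0,0,0]}
    - {"gripper": 0,"delta_pos": [0,0,0],"dr": [0,0,0]}
    - {"gripper": 0,"delta_pos": [0,0,0],"dr": [0,0,0]}
    - {"gripper": 0,"delta_pos": [0,0,0],"dr": [0,0,0]}

```text
t: 36.03
ee_pos: [517.5, 421.4, 132.9]
orientation: [-0.033, 1.121, 0.046]
ft_force: [0.5, 0.3, 0.1]
width: 16.3
```

Call:
apply_moves:
  increments:
    - {"gripper": 0,"delta_pos": [0,0,0],"dr": [0,0,0]}
    - {"gripper": 0,"delta_pos": [0,0,0],"dr": [0,0,0]}
    - {"gripper": 0,"delta_pos": [0,0,0],"dr": [0,0,0]}
    - {"gripper": 0,"delta_pos": [0,0,0],"dr": [0,0,0]}
    - {"gripper": 0,"delta_pos": [0,0,0],"dr": [0,0,0]}

```text
t: 36.45
ee_pos: [517.4, 421.7, 132.8]
orientation: [-0.033, 1.121, 0.047]
ft_force: [-2.1, 2.0, 3.7]
width: 9.9
```

Run:
```python
from plan import *
c,Rc,o=cur();print((c-O)@M,o["width"],o["ft_force"])
```

```text
[ -3.87742433 -93.3675811    6.80283466] 9.945421032998134 [-2.12121891  2.00863567  3.73894294]
```

Call:
apply_moves:
  increments:
    - {"gripper": 0,"delta_pos": [0,-0.9,0],"dr": [0,0,0]}
    - {"gripper": 0,"delta_pos": [0,-0.9,0],"dr": [0,0,0]}
    - {"gripper": 0,"delta_pos": [0,-0.9,0],"dr": [0,0,0]}
    - {"gripper": 0,"delta_pos": [0,-0.9,0],"dr": [0,0,0]}
    - {"gripper": 0,"delta_pos": [0,-0.8,0],"dr": [0,0,0]}

```text
t: 36.87
ee_pos: [520.3, 378.3, 133.3]
orientation: [-0.03, 1.12, 0.05]
ft_force: [-12.7, 36.8, -6.1]
width: 10.2
```

Call:
apply_moves:
  increments:
    - {"gripper": 0,"delta_pos": [0,0,0],"dr": [0,0,0]}
    - {"gripper": 0,"delta_pos": [0,0,0],"dr": [0,0,0]}
    - {"gripper": 0,"delta_pos": [0,0,0],"dr": [0,0,0]}
    - {"gripper": 0,"delta_pos": [0,0,0],"dr": [0,0,0]}
    - {"gripper": 0,"delta_pos": [0,0,0],"dr": [0,0,0]}

```text
t: 37.28
ee_pos: [520.0, 378.8, 132.9]
orientation: [-0.031, 1.121, 0.049]
ft_force: [-0.9, 9.9, 1.6]
width: 9.7
```

Run:
```python
from plan import *
c,Rc,o=cur();print((c-O)@M,o["width"],o["ft_force"])
```

```text
[ -3.99585526 -50.37143579   6.86956826] 9.72806651844585 [-0.86057756  9.91805417  1.6393095 ]
```

Call:
apply_moves:
  increments:
    - {"gripper": 40,"delta_pos": [0,0,0],"dr": [0,0,0]}
    - {"gripper": 40,"delta_pos": [0,0,0],"dr": [0,0,0]}
    - {"gripper": 40,"delta_pos": [0,0,0],"dr": [0,0,0]}
    - {"gripper": 40,"delta_pos": [0,0,0],"dr": [0,0,0]}
    - {"gripper": 40,"delta_pos": [-1,0,0],"dr": [0,0,0]}

```text
t: 37.7
ee_pos: [514.7, 375.5, 139.7]
orientation: [-0.035, 1.125, 0.043]
ft_force: [-0.7, -0.1, 0.7]
width: 34.9
```

Call:
apply_moves:
  increments:
    - {"gripper": 40,"delta_pos": [-2.5,0,0],"dr": [0,0,0]}
    - {"gripper": 40,"delta_pos": [-2.5,0,0],"dr": [0,0,0]}
    - {"gripper": 40,"delta_pos": [-2.5,0,0],"dr": [0,0,0]}
    - {"gripper": 40,"delta_pos": [-2.5,0,0],"dr": [0,0,0]}
    - {"gripper": 40,"delta_pos": [-2.5,0,0],"dr": [0,0,0]}

```text
t: 38.12
ee_pos: [460.1, 373.9, 255.4]
orientation: [-0.033, 1.123, 0.046]
ft_force: [-0.2, -0.4, -0.6]
width: 35.3
```

```bash
cat > cart.py <<'E'
from plan import *
def boxes():
    d=ctrl.get_image("top");W=cloud(d)
    m=((W[...,2]>9)&(W[...,0]>250)&(W[...,0]<720)&(W[...,1]<-20)&(W[...,1]>-480)).astype(np.uint8)
    n,l,s,_=cv2.connectedComponentsWithStats(m)
    for i in range(1,n):
        if s[i,4]>350:
            k=l==i;P=W[k];zt=np.median(P[P[:,2]>np.percentile(P[:,2],60)][:,2]);r=cv2.minAreaRect(P[P[:,2]>zt-5][:,:2].astype(np.float32))
            lg=(r[2]+(0 if r[1][0]>r[1][1] else 90)+90)%180-90
            print(np.round(r[0],1),np.round(r[1],1),"long",round(lg,1),"z",round(zt,1),d["img"][k].mean(0).astype(int))
if __name__=="__main__":boxes()
E
python3 cart.py
python3 - <<'E'
from plan import *
Q=(wcloud(ctrl.get_image("wrist"))-O)@M
f=Q[(Q[...,0]>-14)&(Q[...,0]<6)&(Q[...,1]<-38)&(Q[...,1]>-115)&(Q[...,2]>40)&(Q[...,2]<53)];print("tab",len(f),np.percentile(f,[2,50,98],axis=0).round(1).tolist() if len(f) else "")
def carton(x,y,deg,z): return (np.array([x,y,z]),Rdown(np.radians(deg),1))
plan([E(carton(500,0,6,190)),E(carton(474.4,-226.9,8.2,120)),E(carton(474.4,-226.9,8.2,18))])
E
```

```text
[ 675.1 -106.7] [57.7 89.1] long -12.8 z 41.1 [109  89  67]
[ 638.9 -231.9] [88.9 58.9] long 50.9 z 41.1 [141  90  49]
[ 554.8 -396.9] [58.3 86.5] long -1.3 z 40.8 [100 100 102]
[ 474.4 -226.5] [89.  58.3] long 8.1 z 41.2 [111  90  68]
[ 303.6 -170.5] [57.9 88.9] long -71.0 z 41.0 [ 69 120 114]
tab 162 [[-10.1, -53.9, 44.5], [-1.7, -49.9, 48.3], [5.7, -44.9, 50.3]]
now [461.2 375.8 258.5] q [ 0.84  0.18  1.91 -0.45  0.78 -0.5 ] w 35.0 F [0.2 0.1 0.4] t 38.2
wp0: 3 calls  pos [0.69, -2.52, -0.09] dr [-0.003, 0.03, 0.001]  end [ 5.018e+02 -2.000e-01  1.552e+02]
wp1: 2 calls  pos [0.68, -2.22, -0.52] dr [-0.004, 0.0, -0.001]  end [ 476.8 -226.8   86.9]
wp2: 1 calls  pos [2.05, 0.01, -0.01] dr [0.0, 0.001, 0.001]  end [ 476.4 -226.6  -15.7]
```

Call:
apply_moves:
  increments:
    - {"gripper": 40,"delta_pos": [0.69,-2.52,-0.09],"dr": [-0.003,0.03,0.001]}
    - {"gripper": 40,"delta_pos": [0.69,-2.52,-0.09],"dr": [-0.003,0.03,0.001]}
    - {"gripper": 40,"delta_pos": [0.69,-2.52,-0.09],"dr": [-0.003,0.03,0.001]}
    - {"gripper": 40,"delta_pos": [0.69,-2.52,-0.09],"dr": [-0.003,0.03,0.001]}
    - {"gripper": 40,"delta_pos": [0.69,-2.52,-0.09],"dr": [-0.003,0.03,0.001]}

```text
t: 38.63
ee_pos: [477.1, 247.7, 220.0]
orientation: [-0.048, 1.274, 0.057]
ft_force: [-0.7, 0.3, -0.2]
width: 35.1
```

Call:
apply_moves:
  increments:
    - {"gripper": 100,"delta_pos": [0.69,-2.52,-0.09],"dr": [-0.003,0.03,0.001]}
    - {"gripper": 100,"delta_pos": [0.69,-2.52,-0.09],"dr": [-0.003,0.03,0.001]}
    - {"gripper": 100,"delta_pos": [0.69,-2.52,-0.09],"dr": [-0.003,0.03,0.001]}
    - {"gripper": 100,"delta_pos": [0.69,-2.52,-0.09],"dr": [-0.003,0.03,0.001]}
    - {"gripper": 100,"delta_pos": [0.69,-2.52,-0.09],"dr": [-0.003,0.03,0.001]}

```text
t: 39.05
ee_pos: [490.4, 122.0, 185.9]
orientation: [-0.063, 1.424, 0.068]
ft_force: [1.1, -1.1, -0.5]
width: 65.4
```

Call:
apply_moves:
  increments:
    - {"gripper": 100,"delta_pos": [0.69,-2.52,-0.09],"dr": [-0.003,0.03,0.001]}
    - {"gripper": 100,"delta_pos": [0.69,-2.52,-0.09],"dr": [-0.003,0.03,0.001]}
    - {"gripper": 100,"delta_pos": [0.69,-2.52,-0.09],"dr": [-0.003,0.03,0.001]}
    - {"gripper": 100,"delta_pos": [0.69,-2.52,-0.09],"dr": [-0.003,0.03,0.001]}
    - {"gripper": 100,"delta_pos": [0.69,-2.52,-0.09],"dr": [-0.003,0.03,0.001]}

```text
t: 39.47
ee_pos: [500.3, -3.6, 151.3]
orientation: [-0.078, 1.574, 0.08]
ft_force: [-0.4, -0.3, 0.4]
width: 87.9
```

Call:
apply_moves:
  increments:
    - {"gripper": 100,"delta_pos": [0.68,-2.22,-0.52],"dr": [-0.004,0,-0.001]}
    - {"gripper": 100,"delta_pos": [0.68,-2.22,-0.52],"dr": [-0.004,0,-0.001]}
    - {"gripper": 100,"delta_pos": [0.68,-2.22,-0.52],"dr": [-0.004,0,-0.001]}
    - {"gripper": 100,"delta_pos": [0.68,-2.22,-0.52],"dr": [-0.004,0,-0.001]}
    - {"gripper": 100,"delta_pos": [0.68,-2.22,-0.52],"dr": [-0.004,0,-0.001]}

```text
t: 39.88
ee_pos: [486.1, -116.4, 117.4]
orientation: [-0.097, 1.572, 0.092]
ft_force: [0.4, 1.2, 0.5]
width: 87.4
```

Call:
apply_moves:
  increments:
    - {"gripper": 100,"delta_pos": [0.68,-2.22,-0.52],"dr": [-0.004,0,-0.001]}
    - {"gripper": 100,"delta_pos": [0.68,-2.22,-0.52],"dr": [-0.004,0,-0.001]}
    - {"gripper": 100,"delta_pos": [0.68,-2.22,-0.52],"dr": [-0.004,0,-0.001]}
    - {"gripper": 100,"delta_pos": [0.68,-2.22,-0.52],"dr": [-0.004,0,-0.001]}
    - {"gripper": 100,"delta_pos": [0.68,-2.22,-0.52],"dr": [-0.004,0,-0.001]}

```text
t: 40.3
ee_pos: [474.5, -229.9, 84.1]
orientation: [-0.117, 1.57, 0.104]
ft_force: [0.5, 0.9, -0.0]
width: 87.6
```

Call:
apply_moves:
  increments:
    - {"gripper": 100,"delta_pos": [0,0,0],"dr": [0,0,0]}
    - {"gripper": 100,"delta_pos": [0,0,0],"dr": [0,0,0]}
    - {"gripper": 100,"delta_pos": [0,0,0],"dr": [0,0,0]}
    - {"gripper": 100,"delta_pos": [0,0,0],"dr": [0,0,0]}
    - {"gripper": 100,"delta_pos": [0,0,0],"dr": [0,0,0]}

```text
t: 40.72
ee_pos: [475.7, -227.9, 85.4]
orientation: [-0.118, 1.569, 0.104]
ft_force: [-0.4, 0.1, -0.2]
width: 87.6
```

```bash
cat >> plan.py <<'E'
def carton(x,y,deg,z): return (np.array([x,y,z]),Rdown(np.radians(deg),1))
def look(x,y,zt):
    W=wcloud(ctrl.get_image("wrist")).reshape(-1,3);q=W[(np.abs(W[:,2]-zt)<6)&(np.hypot(W[:,0]-x,W[:,1]-y)<62)]
    r=cv2.minAreaRect(q[:,:2].astype(np.float32));print("wrist top",len(q),np.round(r[0],1),np.round(r[1],1),round(r[2],1),"z",np.median(q[:,2]).round(1))
E
python3 - <<'E'
from plan import *
look(474.4,-226.5,40)
g=E(carton(474.4,-226.5,8.1,18));u=(g[0]+[0,0,110],g[1])
plan([g,u,E(carton(554.2,-396.7,-1.5,118))])
E
```

```text
wrist top 7117 [ 473.2 -227.6] [89.6 57.9] 8.1 z 38.2
now [ 475.8 -228.    85.5] q [-0.46  0.44  1.92 -0.01  0.78 -2.17] w 87.7 F [-0.3 -0.1  0.6] t 40.8
wp0: 1 calls  pos [2.02, 0.04, 0.02] dr [0.0, 0.0, 0.002]  end [ 476.4 -226.4  -15.5]
wp1: 1 calls  pos [-2.2, 0.0, 0.0] dr [0.0, 0.0, 0.0]  end [ 476.6 -226.5   94.5]
wp2: 2 calls  pos [0.1, -1.75, 0.68] dr [0.017, 0.0, 0.0]  end [ 555.7 -396.5   84.2]
```

Call:
apply_moves:
  increments:
    - {"gripper": 100,"delta_pos": [2.02,0.03,0.01],"dr": [0,0,0.002]}
    - {"gripper": 100,"delta_pos": [2.02,0.03,0.01],"dr": [0,0,0.002]}
    - {"gripper": 100,"delta_pos": [2.02,0.03,0.01],"dr": [0,0,0.002]}
    - {"gripper": 100,"delta_pos": [2.02,0.03,0.01],"dr": [0,0,0.002]}
    - {"gripper": 100,"delta_pos": [2.02,0.03,0.01],"dr": [0,0,0.002]}

```text
t: 41.18
ee_pos: [476.2, -227.3, -16.3]
orientation: [-0.111, 1.569, 0.112]
ft_force: [-0.4, 0.4, -0.5]
width: 87.7
```

Call:
apply_moves:
  increments:
    - {"gripper": 100,"delta_pos": [0,0,0],"dr": [0,0,0]}
    - {"gripper": 0,"delta_pos": [0,0,0],"dr": [0,0,0]}
    - {"gripper": 0,"delta_pos": [0,0,0],"dr": [0,0,0]}
    - {"gripper": 0,"delta_pos": [0,0,0],"dr": [0,0,0]}
    - {"gripper": 0,"delta_pos": [0,0,0],"dr": [0,0,0]}

```text
t: 41.6
ee_pos: [476.6, -228.2, -14.5]
orientation: [-0.111, 1.568, 0.11]
ft_force: [0.1, -0.6, -1.3]
width: 64.6
```

Call:
apply_moves:
  increments:
    - {"gripper": 0,"delta_pos": [0,0,0],"dr": [0,0,0]}
    - {"gripper": 0,"delta_pos": [0,0,0],"dr": [0,0,0]}
    - {"gripper": 0,"delta_pos": [0,0,0],"dr": [0,0,0]}
    - {"gripper": 0,"delta_pos": [0,0,0],"dr": [0,0,0]}
    - {"gripper": 0,"delta_pos": [0,0,0],"dr": [0,0,0]}

```text
t: 42.02
ee_pos: [476.3, -227.9, -14.7]
orientation: [-0.11, 1.569, 0.111]
ft_force: [-0.8, 1.5, 7.2]
width: 57.9
```

Call:
apply_moves:
  increments:
    - {"gripper": 0,"delta_pos": [-2.2,0,0],"dr": [0,0,0]}
    - {"gripper": 0,"delta_pos": [-2.2,0,0],"dr": [0,0,0]}
    - {"gripper": 0,"delta_pos": [-2.2,0,0],"dr": [0,0,0]}
    - {"gripper": 0,"delta_pos": [-2.2,0,0],"dr": [0,0,0]}
    - {"gripper": 0,"delta_pos": [-2.2,0,0],"dr": [0,0,0]}

```text
t: 42.43
ee_pos: [475.6, -227.8, 95.4]
orientation: [-0.11, 1.57, 0.111]
ft_force: [-0.6, -0.3, -1.3]
width: 57.8
```

Call:
apply_moves:
  increments:
    - {"gripper": 0,"delta_pos": [0.1,-1.75,0.68],"dr": [0.017,0,0]}
    - {"gripper": 0,"delta_pos": [0.1,-1.75,0.68],"dr": [0.017,0,0]}
    - {"gripper": 0,"delta_pos": [0.1,-1.75,0.68],"dr": [0.017,0,0]}
    - {"gripper": 0,"delta_pos": [0.1,-1.75,0.68],"dr": [0.017,0,0]}
    - {"gripper": 0,"delta_pos": [0.1,-1.75,0.68],"dr": [0.017,0,0]}

```text
t: 42.85
ee_pos: [519.2, -311.9, 89.3]
orientation: [-0.042, 1.572, 0.044]
ft_force: [-1.0, -0.2, -1.7]
width: 57.9
```

Call:
apply_moves:
  increments:
    - {"gripper": 0,"delta_pos": [0.1,-1.75,0.68],"dr": [0.017,0,0]}
    - {"gripper": 0,"delta_pos": [0.1,-1.75,0.68],"dr": [0.017,0,0]}
    - {"gripper": 0,"delta_pos": [0.1,-1.75,0.68],"dr": [0.017,0,0]}
    - {"gripper": 0,"delta_pos": [0.1,-1.75,0.68],"dr": [0.017,0,0]}
    - {"gripper": 0,"delta_pos": [0.1,-1.75,0.68],"dr": [0.017,0,0]}

```text
t: 43.27
ee_pos: [554.8, -398.6, 83.8]
orientation: [0.025, 1.573, -0.023]
ft_force: [-0.1, 0.6, -2.2]
width: 57.9
```

Call:
apply_moves:
  increments:
    - {"gripper": 0,"delta_pos": [0,0,0],"dr": [0,0,0]}
    - {"gripper": 0,"delta_pos": [0,0,0],"dr": [0,0,0]}
    - {"gripper": 0,"delta_pos": [0,0,0],"dr": [0,0,0]}
    - {"gripper": 0,"delta_pos": [0,0,0],"dr": [0,0,0]}
    - {"gripper": 0,"delta_pos": [0,0,0],"dr": [0,0,0]}

```text
t: 43.68
ee_pos: [554.6, -397.0, 84.0]
orientation: [0.023, 1.573, -0.022]
ft_force: [0.3, 0.2, -1.6]
width: 57.6
```

Run:
```python
from plan import *
look(554,-397,138);look(554,-397,40)
plan([E(carton(554.2,-396.7,-1.5,60))])
```

```text
wrist top 15233 [ 551.6 -398.2] [76.8 89.8] 87.3 z 136.9
wrist top 444 [ 512.3 -396.8] [56.8  6.1] 88.2 z 37.6
now [ 554.8 -397.3   84.1] q [-0.64  0.63  1.56 -0.    0.95 -2.18] w 57.9 F [-0.   0.1 -0.8] t 43.8
wp0: 1 calls  pos [1.15, 0.01, 0.03] dr [-0.001, 0.0, 0.0]  end [ 556.2 -396.8   26.6]
```

Call:
apply_moves:
  increments:
    - {"gripper": 0,"delta_pos": [1.16,0.01,0.03],"dr": [-0.001,0,0]}
    - {"gripper": 0,"delta_pos": [1.16,0.01,0.03],"dr": [-0.001,0,0]}
    - {"gripper": 0,"delta_pos": [1.16,0.01,0.03],"dr": [-0.001,0,0]}
    - {"gripper": 0,"delta_pos": [1.16,0.01,0.03],"dr": [-0.001,0,0]}
    - {"gripper": 0,"delta_pos": [1.0,0.01,0.03],"dr": [-0.001,0,0]}

```text
t: 44.2
ee_pos: [555.5, -396.8, 25.2]
orientation: [0.021, 1.574, -0.017]
ft_force: [-0.7, 0.5, 6.8]
width: 57.7
```

Call:
apply_moves:
  increments:
    - {"gripper": 0,"delta_pos": [0.1,0,0],"dr": [0,0,0]}
    - {"gripper": 0,"delta_pos": [0.1,0,0],"dr": [0,0,0]}
    - {"gripper": 0,"delta_pos": [0,0,0],"dr": [0,0,0]}
    - {"gripper": 0,"delta_pos": [0,0,0],"dr": [0,0,0]}
    - {"gripper": 0,"delta_pos": [0,0,0],"dr": [0,0,0]}

```text
t: 44.62
ee_pos: [556.3, -397.5, 25.5]
orientation: [0.02, 1.573, -0.019]
ft_force: [-0.2, 0.4, -1.6]
width: 57.7
```

Call:
apply_moves:
  increments:
    - {"gripper": 100,"delta_pos": [0,0,0],"dr": [0,0,0]}
    - {"gripper": 100,"delta_pos": [0,0,0],"dr": [0,0,0]}
    - {"gripper": 100,"delta_pos": [0,0,0],"dr": [0,0,0]}
    - {"gripper": 100,"delta_pos": [0,0,0],"dr": [0,0,0]}
    - {"gripper": 100,"delta_pos": [0,0,0],"dr": [0,0,0]}

```text
t: 45.03
ee_pos: [556.4, -397.6, 25.7]
orientation: [0.02, 1.572, -0.019]
ft_force: [0.3, -0.0, 0.4]
width: 86.4
```

Call:
apply_moves:
  increments:
    - {"gripper": 100,"delta_pos": [-2.4,0,0],"dr": [0,0,0]}
    - {"gripper": 100,"delta_pos": [-2.4,0,0],"dr": [0,0,0]}
    - {"gripper": 100,"delta_pos": [-2.4,0,0],"dr": [0,0,0]}
    - {"gripper": 100,"delta_pos": [-2.4,0,0],"dr": [0,0,0]}
    - {"gripper": 100,"delta_pos": [-2.4,0,0],"dr": [0,0,0]}

```text
t: 45.45
ee_pos: [556.4, -397.5, 146.7]
orientation: [0.02, 1.573, -0.019]
ft_force: [1.0, -0.5, -0.5]
width: 87.8
```

```bash
python3 cart.py
python3 - <<'E'
from plan import *
look(554,-397,78);look(554,-397,40)
plan([E(carton(675.1,-106.7,-12.8,130)),E(carton(675.1,-106.7,-12.8,18))])
E
```

```text
[312.8 -82.8] [78.3 60.9] long 53.9 z 846.2 [116 115 110]
[ 675.7 -106.9] [57.8 89.7] long -12.8 z 41.0 [117  96  72]
[ 638.9 -232. ] [88.6 58.7] long 49.5 z 41.0 [151  96  53]
wrist top 5860 [ 552.7 -398. ] [57.6 88.7] 88.8 z 78.3
wrist top 46 [ 509.  -396.1] [51.1  0.9] 87.5 z 44.5
now [ 557.8 -398.4  147.9] q [-0.64  0.56  1.52 -0.    1.06 -2.18] w 88.0 F [ 0.1  0.  -0.1] t 45.6
wp0: 2 calls  pos [0.51, 3.03, 0.85] dr [0.02, 0.0, 0.0]  end [ 676.7 -107.7   96.5]
wp1: 1 calls  pos [2.24, 0.01, 0.0] dr [0.0, 0.0, 0.0]  end [ 677.  -107.4  -15.5]
```

Call:
apply_moves:
  increments:
    - {"gripper": 100,"delta_pos": [0.51,3.03,0.85],"dr": [0.02,0,0]}
    - {"gripper": 100,"delta_pos": [0.51,3.03,0.85],"dr": [0.02,0,0]}
    - {"gripper": 100,"delta_pos": [0.51,3.03,0.85],"dr": [0.02,0,0]}
    - {"gripper": 100,"delta_pos": [0.51,3.03,0.85],"dr": [0.02,0,0]}
    - {"gripper": 100,"delta_pos": [0.51,3.03,0.85],"dr": [0.02,0,0]}

```text
t: 46.02
ee_pos: [607.7, -247.4, 118.0]
orientation: [0.1, 1.573, -0.098]
ft_force: [0.3, -0.3, 0.8]
width: 88.0
```

Call:
apply_moves:
  increments:
    - {"gripper": 100,"delta_pos": [0.51,3.03,0.85],"dr": [0.02,0,0]}
    - {"gripper": 100,"delta_pos": [0.51,3.03,0.85],"dr": [0.02,0,0]}
    - {"gripper": 100,"delta_pos": [0.51,3.03,0.85],"dr": [0.02,0,0]}
    - {"gripper": 100,"delta_pos": [0.51,3.03,0.85],"dr": [0.02,0,0]}
    - {"gripper": 100,"delta_pos": [0.51,3.03,0.85],"dr": [0.02,0,0]}

```text
t: 46.43
ee_pos: [674.4, -104.9, 92.3]
orientation: [0.178, 1.569, -0.176]
ft_force: [-0.1, -0.6, 0.9]
width: 88.0
```

Call:
apply_moves:
  increments:
    - {"gripper": 100,"delta_pos": [0,0,0],"dr": [0,0,0]}
    - {"gripper": 100,"delta_pos": [0,0,0],"dr": [0,0,0]}
    - {"gripper": 100,"delta_pos": [0,0,0],"dr": [0,0,0]}
    - {"gripper": 100,"delta_pos": [0,0,0],"dr": [0,0,0]}
    - {"gripper": 100,"delta_pos": [0,0,0],"dr": [0,0,0]}

```text
t: 46.85
ee_pos: [674.6, -107.9, 94.4]
orientation: [0.178, 1.566, -0.177]
ft_force: [-0.3, -0.6, -0.2]
width: 88.0
```

Run:
```python
from plan import *
look(675.4,-106.8,39)
g=E(carton(675.4,-106.8,-12.8,18));u=(g[0]+[0,0,150],g[1])
plan([g,u,E(carton(554.2,-396.7,-1.5,158))])
```

```text
wrist top 6614 [ 674.1 -107.3] [57.7 88.8] 77.5 z 38.2
now [ 674.8 -107.9   94.6] q [-0.18  0.62  1.55  0.    0.97 -1.52] w 87.7 F [-0.2  0.1 -0.2] t 46.9
wp0: 1 calls  pos [2.2, 0.02, 0.05] dr [-0.001, 0.0, 0.0]  end [ 677.2 -107.4  -15.5]
wp1: 1 calls  pos [-3.0, 0.0, 0.0] dr [0.0, 0.0, 0.0]  end [ 677.6 -107.5  134.5]
wp2: 2 calls  pos [0.1, -3.03, -0.82] dr [-0.019, 0.0, 0.0]  end [ 555.5 -396.3  124.6]
```

Call:
apply_moves:
  increments:
    - {"gripper": 100,"delta_pos": [2.2,0.02,0.05],"dr": [-0.001,0,0]}
    - {"gripper": 100,"delta_pos": [2.2,0.02,0.05],"dr": [-0.001,0,0]}
    - {"gripper": 100,"delta_pos": [2.2,0.02,0.05],"dr": [-0.001,0,0]}
    - {"gripper": 100,"delta_pos": [2.2,0.02,0.05],"dr": [-0.001,0,0]}
    - {"gripper": 100,"delta_pos": [2.2,0.02,0.05],"dr": [-0.001,0,0]}

```text
t: 47.32
ee_pos: [677.6, -107.2, -16.1]
orientation: [0.174, 1.565, -0.173]
ft_force: [0.7, -0.3, -0.5]
width: 87.7
```

Call:
apply_moves:
  increments:
    - {"gripper": 100,"delta_pos": [0,0,0],"dr": [0,0,0]}
    - {"gripper": 0,"delta_pos": [0,0,0],"dr": [0,0,0]}
    - {"gripper": 0,"delta_pos": [0,0,0],"dr": [0,0,0]}
    - {"gripper": 0,"delta_pos": [0,0,0],"dr": [0,0,0]}
    - {"gripper": 0,"delta_pos": [0,0,0],"dr": [0,0,0]}

```text
t: 47.73
ee_pos: [678.9, -106.5, -13.7]
orientation: [0.173, 1.563, -0.172]
ft_force: [0.4, -0.0, 0.5]
width: 64.9
```

Call:
apply_moves:
  increments:
    - {"gripper": 0,"delta_pos": [0,0,0],"dr": [0,0,0]}
    - {"gripper": 0,"delta_pos": [0,0,0],"dr": [0,0,0]}
    - {"gripper": 0,"delta_pos": [0,0,0],"dr": [0,0,0]}
    - {"gripper": 0,"delta_pos": [0,0,0],"dr": [0,0,0]}
    - {"gripper": 0,"delta_pos": [0,0,0],"dr": [0,0,0]}

```text
t: 48.15
ee_pos: [678.6, -106.5, -14.0]
orientation: [0.172, 1.564, -0.172]
ft_force: [-2.7, -2.1, 6.1]
width: 58.1
```

Call:
apply_moves:
  increments:
    - {"gripper": 0,"delta_pos": [-3.0,0,0],"dr": [0,0,0]}
    - {"gripper": 0,"delta_pos": [-3.0,0,0],"dr": [0,0,0]}
    - {"gripper": 0,"delta_pos": [-3.0,0,0],"dr": [0,0,0]}
    - {"gripper": 0,"delta_pos": [-3.0,0,0],"dr": [0,0,0]}
    - {"gripper": 0,"delta_pos": [-3.0,0,0],"dr": [0,0,0]}

```text
t: 48.57
ee_pos: [677.5, -106.1, 135.9]
orientation: [0.173, 1.567, -0.172]
ft_force: [0.7, 0.2, -1.5]
width: 57.9
```

Call:
apply_moves:
  increments:
    - {"gripper": 0,"delta_pos": [0.1,-3.03,-0.82],"dr": [-0.019,0,0]}
    - {"gripper": 0,"delta_pos": [0.1,-3.03,-0.82],"dr": [-0.019,0,0]}
    - {"gripper": 0,"delta_pos": [0.1,-3.03,-0.82],"dr": [-0.019,0,0]}
    - {"gripper": 0,"delta_pos": [0.1,-3.03,-0.82],"dr": [-0.019,0,0]}
    - {"gripper": 0,"delta_pos": [0.1,-3.03,-0.82],"dr": [-0.019,0,0]}

```text
t: 48.98
ee_pos: [609.3, -248.6, 129.6]
orientation: [0.097, 1.571, -0.096]
ft_force: [0.6, 0.3, -2.2]
width: 57.9
```

Call:
apply_moves:
  increments:
    - {"gripper": 0,"delta_pos": [0.1,-3.03,-0.82],"dr": [-0.019,0,0]}
    - {"gripper": 0,"delta_pos": [0.1,-3.03,-0.82],"dr": [-0.019,0,0]}
    - {"gripper": 0,"delta_pos": [0.1,-3.03,-0.82],"dr": [-0.019,0,0]}
    - {"gripper": 0,"delta_pos": [0.1,-3.03,-0.82],"dr": [-0.019,0,0]}
    - {"gripper": 0,"delta_pos": [0.1,-3.03,-0.82],"dr": [-0.019,0,0]}

```text
t: 49.4
ee_pos: [555.4, -396.2, 124.5]
orientation: [0.023, 1.573, -0.022]
ft_force: [0.4, 0.1, -2.1]
width: 57.9
```

Call:
apply_moves:
  increments:
    - {"gripper": 0,"delta_pos": [0,0,0],"dr": [0,0,0]}
    - {"gripper": 0,"delta_pos": [0,0,0],"dr": [0,0,0]}
    - {"gripper": 0,"delta_pos": [0,0,0],"dr": [0,0,0]}
    - {"gripper": 0,"delta_pos": [0,0,0],"dr": [0,0,0]}
    - {"gripper": 0,"delta_pos": [0,0,0],"dr": [0,0,0]}

```text
t: 49.82
ee_pos: [556.9, -393.8, 124.6]
orientation: [0.023, 1.573, -0.021]
ft_force: [-0.0, 0.3, -1.1]
width: 57.9
```

Run:
```python
from plan import *
look(554,-397,177);look(554,-397,79)
plan([E(carton(554.2,-396.9,-1.5,99))])
```

```text
wrist top 15189 [ 553.1 -394.5] [76.2 89.9] 86.8 z 176.8
wrist top 690 [ 512.3 -397.3] [57.5  7.4] 88.4 z 78.1
now [ 557.  -394.1  124.6] q [-0.63  0.58  1.54 -0.    1.02 -2.18] w 57.9 F [ 0.3 -0.7 -1.2] t 49.9
wp0: 1 calls  pos [1.18, -0.06, -0.01] dr [0.0, 0.0, 0.0]  end [ 556.3 -397.    65.6]
```

Call:
apply_moves:
  increments:
    - {"gripper": 0,"delta_pos": [1.16,-0.06,-0.01],"dr": [0,0,0]}
    - {"gripper": 0,"delta_pos": [1.16,-0.06,-0.01],"dr": [0,0,0]}
    - {"gripper": 0,"delta_pos": [1.16,-0.06,-0.01],"dr": [0,0,0]}
    - {"gripper": 0,"delta_pos": [1.16,-0.06,-0.01],"dr": [0,0,0]}
    - {"gripper": 0,"delta_pos": [0.95,-0.06,-0.01],"dr": [0,0,0]}

```text
t: 50.33
ee_pos: [554.9, -397.6, 66.2]
orientation: [0.025, 1.575, -0.022]
ft_force: [0.1, 0.8, -1.0]
width: 57.6
```

Call:
apply_moves:
  increments:
    - {"gripper": 0,"delta_pos": [0.1,0,0],"dr": [0,0,0]}
    - {"gripper": 0,"delta_pos": [0.1,0,0],"dr": [0,0,0]}
    - {"gripper": 0,"delta_pos": [0,0,0],"dr": [0,0,0]}
    - {"gripper": 0,"delta_pos": [0,0,0],"dr": [0,0,0]}
    - {"gripper": 0,"delta_pos": [0,0,0],"dr": [0,0,0]}

```text
t: 50.75
ee_pos: [555.8, -398.2, 66.7]
orientation: [0.024, 1.573, -0.023]
ft_force: [-0.3, -0.0, -1.5]
width: 57.8
```

Call:
apply_moves:
  increments:
    - {"gripper": 100,"delta_pos": [0,0,0],"dr": [0,0,0]}
    - {"gripper": 100,"delta_pos": [0,0,0],"dr": [0,0,0]}
    - {"gripper": 100,"delta_pos": [0,0,0],"dr": [0,0,0]}
    - {"gripper": 100,"delta_pos": [0,0,0],"dr": [0,0,0]}
    - {"gripper": 100,"delta_pos": [0,0,0],"dr": [0,0,0]}

```text
t: 51.17
ee_pos: [555.8, -398.2, 66.9]
orientation: [0.024, 1.572, -0.023]
ft_force: [-0.1, 0.7, 0.3]
width: 86.4
```

Call:
apply_moves:
  increments:
    - {"gripper": 100,"delta_pos": [-2.4,0,0],"dr": [0,0,0]}
    - {"gripper": 100,"delta_pos": [-2.4,0,0],"dr": [0,0,0]}
    - {"gripper": 100,"delta_pos": [-2.4,0,0],"dr": [0,0,0]}
    - {"gripper": 100,"delta_pos": [-2.4,0,0],"dr": [0,0,0]}
    - {"gripper": 100,"delta_pos": [-2.4,0,0],"dr": [0,0,0]}

```text
t: 51.58
ee_pos: [555.9, -398.1, 187.8]
orientation: [0.024, 1.573, -0.023]
ft_force: [-0.2, -0.2, 0.6]
width: 88.0
```

Call:
apply_moves:
  increments:
    - {"gripper": 100,"delta_pos": [-1,3.0,0],"dr": [0,0,0]}
    - {"gripper": 100,"delta_pos": [-1,3.0,0],"dr": [0,0,0]}
    - {"gripper": 100,"delta_pos": [-1,3.0,0],"dr": [0,0,0]}
    - {"gripper": 100,"delta_pos": [-1,3.0,0],"dr": [0,0,0]}
    - {"gripper": 100,"delta_pos": [-1,3.0,0],"dr": [0,0,0]}

```text
t: 52.0
ee_pos: [560.3, -247.0, 237.4]
orientation: [0.024, 1.572, -0.023]
ft_force: [0.7, -0.3, 0.5]
width: 87.6
```

Call:
apply_moves:
  increments:
    - {"gripper": 100,"delta_pos": [0,3.0,-2],"dr": [0,0,0]}
    - {"gripper": 100,"delta_pos": [0,3.0,-2],"dr": [0,0,0]}
    - {"gripper": 100,"delta_pos": [0,3.0,-2],"dr": [0,0,0]}
    - {"gripper": 100,"delta_pos": [0,3.0,-2],"dr": [0,0,0]}
    - {"gripper": 100,"delta_pos": [0,3.0,-2],"dr": [0,0,0]}

```text
t: 52.42
ee_pos: [463.8, -94.2, 237.2]
orientation: [0.024, 1.572, -0.023]
ft_force: [0.9, -0.1, 1.1]
width: 87.4
```

Run:
```python
from plan import *
from cart import boxes
from chk import shutter,sensors
boxes();shutter();sensors()
d=ctrl.get_image("top");W=cloud(d)
k=(np.abs(W[...,0]-554)<70)&(np.abs(W[...,1]+397)<55)
for z in(40,80,120):
    P=W[k&(np.abs(W[...,2]-z)<5)]
    if len(P)>20:print(z,len(P),cv2.minAreaRect(P[:,:2].astype(np.float32)))
save("scene","s3.png",crop=(60,60,420,384),s=1.8)
```

```text
[293.  -62.7] [88.7 37.5] long 83.3 z 732.5 [121 119 112]
tab y [ -4.5 -47.9  47.5] 39
40 56 ((540.0377197265625, -377.2296142578125), (99.74842071533203, 46.02866744995117), 32.05923843383789)
80 66 ((542.4411010742188, -377.0552978515625), (103.92713165283203, 45.72969055175781), 29.802928924560547)
120 759 ((552.2843017578125, -397.50433349609375), (58.714141845703125, 87.58834075927734), 88.13251495361328)
```

View pics/s3.png

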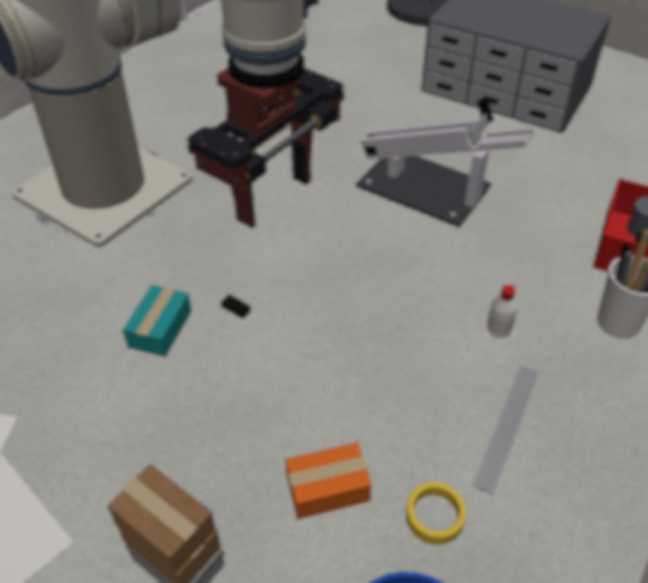

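The scene shows the column at (165,520) with two cartons on the case, the glue bottle standing at (502,315), no sensors left on the bench, and the shutter tab back by the tube at (485,108). As a last check I look for the sensors through the roof slot, then hand in.

Run:
```python
from plan import *
Q=(cloud(ctrl.get_image("top"))-O)@M
for a in range(0,200,10):
    q=Q[(Q[...,0]>a)&(Q[...,0]<=a+10)&(np.abs(Q[...,1])<4)&(Q[...,2]>-10)&(Q[...,2]<40)]
    print(a,len(q),np.round(np.median(q[:,2]),0) if len(q) else "",end=" | ")
print(ctrl.get_obs()["t"],ctrl.close_job())
```

```text
0 3 -2.0 | 10 0  | 20 11 20.0 | 30 10 21.0 | 40 10 20.0 | 50 7 17.0 | 60 10 17.0 | 70 9 21.0 | 80 10 22.0 | 90 9 21.0 | 100 8 18.0 | 110 7 19.0 | 120 12 22.0 | 130 10 21.0 | 140 5 17.0 | 150 9 20.0 | 160 10 22.0 | 170 9 22.0 | 180 6 19.0 | 190 10 19.0 | the job is handed in; nothing more can be done
52.7167 None
```

I finished the job and handed it in at 52.7 s. All four sensors are in the tube behind the shut shutter, and both loose cartons are piled on the case.

- **First shutter grasp:** it closed on nothing. The real fingertips sit about 34 mm short of where the reported TCP implies. I measured that offset with the wrist camera and corrected every later move for it.
- **Sensors:** I let each one go nose downhill in the trough and they slid in. Through the roof slot, the depth profile shows four block-and-nose patterns from about 24 to 200 mm, so the last one is well past the mouth. None were left on the bench or in the trough.
- **Shutter:** I pushed it until it met the stop, with about 10 N against it. The wrist camera put the tab at y = -49.9 mm (shut is -50). The last top-camera reading was -47.9 mm, which disagrees by about 2 mm; both are inside the 4 mm limit.
- **Cartons:** I found only two brown cartons. One had been shifted about 33 mm during the run, so I measured it again before picking it up. The upper carton's top is centred at (552.3, -397.5) with the case at about (554, -397), and its long side is within about 1° of the case's.
- **Glue bottle:** the last scene picture shows it standing.
- **Robot:** the gripper is open and clear of everything.

The hand-in reported no verdict.

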